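Hang the clinic's thermometer back on its hook, scale outward

ROBOT

A 7-joint arm with a two-finger parallel gripper is mounted at the origin on the work surface. World frame = base frame: x ahead of the robot, y to its left, z up, the work surface at z = 0. Lengths are in m, angles in degrees, forces in N, time in s.
With the tool pointing down it reaches from about 0.425 to 0.875 m from the base axis. Payload 4.7 kg.
Tool frame: the origin (TCP) lies between the finger pads; the fingertips stand 22 mm ahead of it and the grasp point (between the pads) lies 3 mm ahead of it; z points along the fingers, y is the line along which they close (so a half turn about z gives the same grasp; the last joint's range is limited). The gripper opens to 87 mm and grips with 3 to 60 N. Pads are 19 mm wide; open, the fingers measure 117 mm over their backs; the gripper's body (75 mm by 190 mm) begins 51 mm behind the grasp point.
Start: joints at [67.672, 18.392, -4.016, 83.108, 1.295, 78.541, -3.26], TCP at [0.255, -0.598, 0.207] pointing down, gripper open.
Joint ranges: [-163.93, 163.93], [-17.29, 119.83], [-79.2, 71.16], [3.27, 140.29], [-89.18, 269.18], [5.43, 117.66], [-154.24, 154.24]. Speed limits (degrees/s): [147.25, 147.25, 180, 180, 180, 180, 180].

INTERFACE

Orientations are given as [roll, pitch, yaw] about the fixed x, y, z axes, in that order (R = Rz(yaw) Ry(pitch) Rx(roll)).
In Python, from cell import env gives the robot as it stands.
- The arm moves only by the tool drive_tool, never from a script. Its argument "moves" is a list of rows, each a list of 3 entries, a list of its own where there are three numbers: the shift along the tool's x, y, z in mm, then the turn, a rotation vector about the tool's x, y, z in rad, then the closure, from 0 (fully open) to 1 (shut). In form: [[[x, y, z], [wx, wy, wz], jaw], ...]. A call has 1 to 12 rows; each row shifts and turns the commanded pose from where the row before left it, along the tool's axes as they then stand; what a row does not reach is not made up. A row lasts 1/12 s, in which the tool goes at most 41.7 mm and 7.16 degrees, less where a joint would pass 70% of its speed; a pose out of reach is approached as far as the arm can. A call with a gripper value outside its range is refused whole. The fingers move at their own pace and stop on an object; "newtons" is the grip in N (left out, the last holds). Time passes only in rows, so rows that do not move let the fingers close. It gives the time, the measured TCP pose, the force, the opening and the grip force at its end, in the units of the state.
- env.get_obs(): the state, without advancing time (a new reading comes with each control period).
- env.read_camera(name): name is "scene" or "top" or "wrist"; returns (picture, depth): 400x640x3 uint8, blue, green, red; 400x640 float32, m along the optical axis (not along the pixel's ray), 0 where there is no reading.
- env.get_calibration(name): a dict with "fx", "fy", "cx", "cy" (pixels), "T" (4x4, takes a point from camera to world coordinates). Camera axes: x right, y down, z forward; pixel columns grow to the right and rows downward; lengths in m; the calibration is good to about 2 mm. The wrist camera is an equidistant fisheye: a pixel r from the principal point sees the ray r / f radians off the axis. A picture is of the moment at which its call begins: read the wrist's pose just before it. get_calibration takes no time and is no camera call; for the wrist camera it gives the pose at the moment of the call.
- env.sign_off(): hands the job in; it is judged then, once.
The state is a dict: "time_s": time; "qpos": joint angles; "joint_velocities": joint speeds; "effort": joint torques, N m; "tool_pos": TCP position; "tool_rot": TCP orientation; "force": force on the tool from outside, world axes, zero at the start; "wrist_torque": the same for the moment, N m; "grip_width": finger opening in m; "grasp_force": force on a finger pad.
Only numpy, scipy, OpenCV 4.12 (cv2) and the standard library are available. Lean on these libraries where they do the work, as an engineer would, in place of code of your own. Each camera call takes 0.05 s, during which the arm holds its last target. There are 200 camera calls.

TASK

The wall thermometer of the medicine counter has been left lying face down on the desk. Hang it by its wire loop on the prong of the hook on the wire grid panel, with its scale facing outward, away from the grid, and leave it hanging free and still. The empty leaflet easel may be used to lean it on while you change your grip; do not push or tip the two syrup bottles and the carton.

Things in the scene. Friction and masses are not known exactly. Their poses are not given: they have to be found in the camera images.
- gauge: Wall thermometer: flat white casing 64 mm wide, 150 long, 14 thick, 0.14 to 0.28 kg; tick-marked scale and round dial on one broad face, the back plain with a blank grey plate. Stiff wire loop on its upper end. Origin at the casing's centre; x points out of the marked face (at +7 mm), y across the width (+-32), z along the length to the loop end (+-75). Starts flat on the desk, marked face down.
- gauge_loop (a point): Middle of the wire loop's opening, 86 mm from the casing's centre along its z, in its mid-plane. Opening 34 mm wide at the foot, arched to 20 mm near the top, 22 mm high in the middle: from the casing's end (11 mm below this point) to the inside of the wire (11 mm above). Wire 4 mm thick. Axes as the thermometer's.
- easel: Small grey plastic leaflet easel, fixed to the desk. Foot 125 x 80 mm, 6 mm thick (x -57 to +68 mm). Its back rest, 48 mm wide, leans at 45 degrees: the front faces -x and up, the upper end lies towards +x. Origin on the desk near the foot's centre, z up.
- easel_seat (a point): On the easel: inner corner between back rest and lip, at mid-width, 45 mm along -x from the easel's origin and 22 mm above the desk; axes as the easel's. The rest's front climbs 100 mm from here along (+x+z)/sqrt2; the lip stands out 18 mm along (-x+z)/sqrt2. A thermometer seated here leans at 45 degrees, the upper 50 mm of its casing and the loop clear above the rest.
- panel: White wire grid panel standing on the desk, fixed: 258 mm wide, 282 mm high, 4 mm wires 48 to 50 mm apart. Its front faces -x of its own axes. Origin on the desk under the middle of the grid plane. Two feet, 16 mm wide, 12 mm high, at y +-108 mm, reach 60 mm in front of the grid and 100 mm behind.
- hook: Steel prong hook clipped on the grid's front, fixed, 265 mm above the desk: a level round rod 7 mm thick running out along its own -x for 95 mm, then bent up: its end is 109 mm out, 8 mm higher. Origin on the rod's centre line in the grid plane; -x outward, z up. A clip plate 28 mm wide covers the first 6 mm, 20 mm above and below the rod.
- hook_root (a point): On the centre line of the hook's rod, 8 mm out from the grid plane, just in front of the clip plate.
- hook_end (a point): On the centre line of the hook's rod, 95 mm out from the grid plane, where it starts to bend up.
- bottle_a: Amber syrup bottle, 44 mm across, 108 mm tall, brass cap; loose, stands on the desk. Origin at the centre of its underside. Leave alone.
- bottle_b: A second bottle like bottle_a. Leave alone.
- carton: White medicine carton with a blue band, 50 x 120 x 45 mm high, lying loose on the desk. Origin at the centre of its underside, long side along its y. Leave alone.

How it is judged (in metres and radians):
At the end, for the whole second after the job is handed in: The thermometer hangs free by its loop on the level part of the hook's rod (loop between the two hook sites), upright within 11 degrees, marked face away from the grid, still (under 30 mm/s and 0.3 rad/s) (x of hook_end in the frame of gauge above 0.001 m and x of hook_root in the frame of gauge below -0.001 m and y of hook_root in the frame of gauge between -0.017 and 0.017 m and z of hook_root in the frame of gauge between 0.075 and 0.104 m and angle between gauge's own z axis and vertical below 0.2 rad and height (world z) of gauge above 0.12 m and linear speed of gauge below 0.03 m/s and angular speed of gauge below 0.3 rad/s); the robot touches nothing.
It fails at once if a syrup bottle or the carton is pushed more than 30 mm or tipped (distance of any of bottle_a, bottle_b, carton from where it was at the start of the episode above 0.03 m or angle between any of bottle_a, bottle_b, carton's own z axis and vertical above 0.3 rad).
It also fails if it takes over 72 s, if anything falls off the work surface, if the arm or the gripper's body presses on something with over 40 N, if the wrist force passes 120 N, or if a joint passes its speed limit or range.

## Working session

There is one attempt and no reset: what is moved stays moved. The work goes in short steps, Python scripts to look and compute and a tool call to move; the robot and the scene stay as the last step left them, time stands still between calls to the robot, and variables do not carry over. Pictures are saved under pics/ and viewed, at most 10 in all, crops included, and the job is handed in when it is done.

Besides the shell and the picture viewer there is one more tool, called after ">>>" by a JSON object that holds its "fn" and its "kwargs", one argument or row to a line. drive_tool: Moves the arm, as the interface text tells. Its arguments: {"type":"object","properties":{"moves":{"type":"array"},"newtons":{"type":"number"}},"required":["moves"]}

```bash
ls; mkdir -p pics; python3 - <<'E'
from cell import env
import cv2,numpy as np
o=env.get_obs();print(o)
for n in("scene","top"):
    p,d=env.read_camera(n);c=env.get_calibration(n);print(n,c)
    cv2.imwrite(f"pics/{n}0.png",p);np.savez(f"{n}0.npz",p=p,d=d,**{k:c[k] for k in("fx","fy","cx","cy","T")})
E
```

```text
pics
{'time_s': 0.0, 'qpos': array([67.6712101 , 18.44074087, -4.01289912, 83.17551171,  1.2944756 ,
       78.54069603, -3.26020475]), 'joint_velocities': array([-0.07885667, -0.04809563,  0.08891473,  0.00038368, -0.02962287,
       -0.04179021,  0.10031045]), 'effort': array([-2.47310209e-05, -4.91294539e+01, -4.03822884e-01, -3.12527204e+01,
       -6.39894395e-02,  4.36927029e-02,  1.72765772e-04]), 'tool_pos': array([ 0.25509785, -0.5972091 ,  0.20583679]), 'tool_rot': array([-1.79888255e+02,  6.08633991e-03,  2.31357516e+01]), 'force': array([-0.25592807,  0.27139522, -1.3847614 ]), 'wrist_torque': array([-0.02667321, -0.02985227,  0.00625556]), 'grasp_force': 0.0, 'grip_width': 0.0867445546629334}
scene {'fx': 364.520298329464, 'fy': 364.520298329464, 'cx': 316.69990065091764, 'cy': 203.35298502264507, 'T': array([[ 0.50522947,  0.74235862, -0.44005325,  1.01268595],
       [ 0.86298005, -0.43287368,  0.26054905, -0.23897455],
       [ 0.00293336, -0.51139424, -0.85934122,  1.02293673],
       [ 0.        ,  0.        ,  0.        ,  1.        ]])}
top {'fx': 516.8740132578993, 'fy': 516.8740132578993, 'cx': 320.41030861771173, 'cy': 198.44682520975212, 'T': array([[-0.01787673, -0.99318892,  0.11513552,  0.4429788 ],
       [-0.99982604,  0.01714473, -0.00734489,  0.04693464],
       [ 0.0053209 , -0.1152468 , -0.99332264,  1.36979296],
       [ 0.        ,  0.        ,  0.        ,  1.        ]])}
```

View pics/scene0.png

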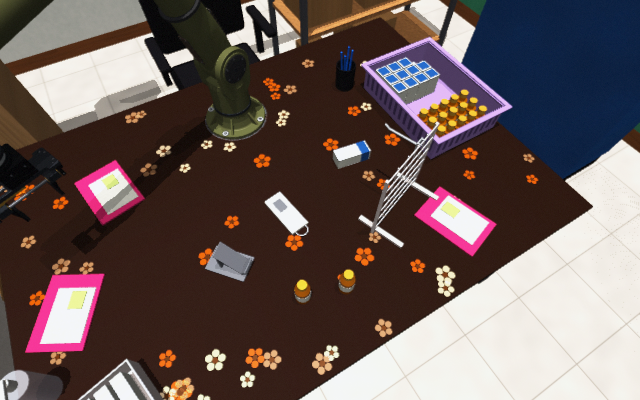

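View pics/top0.png

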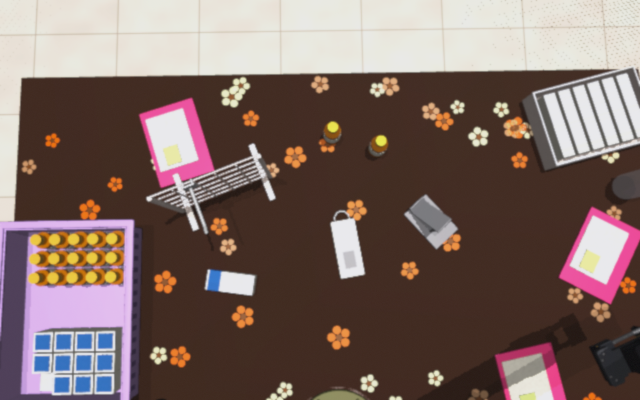

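The scene view shows the gauge at about (287,212), the easel at (230,262), the panel at (400,190), the bottles at (302,290) and (347,280), and the carton at (352,153). In the top view the gauge is at (347,248) with its loop at (341,216), the easel is at (432,222), and the hook rod runs from (180,178) to (206,232).

```bash
cat >h.py <<'E'
import numpy as np,cv2
def load(f):
    z=np.load(f);return {k:z[k] for k in z.files}
def pts(c):
    v,u=np.mgrid[:400,:640];d=c["d"]
    P=np.stack([(u-c["cx"])/c["fx"]*d,(v-c["cy"])/c["fy"]*d,d],-1)@c["T"][:3,:3].T+c["T"][:3,3]
    P[d==0]=np.nan;return P
def ray(c,u,v,z):
    r=c["T"][:3,:3]@[(u-c["cx"])/c["fx"],(v-c["cy"])/c["fy"],1];o=c["T"][:3,3]
    return o+r*(z-o[2])/r[2]
E
python3 - <<'E'
from h import *
for n in("top","scene"):
    c=load(n+"0.npz");P=pts(c)
    print(n)
    if n=="top": R=dict(gauge=(320,205,375,285),easel=(400,190,462,252),panel=(140,140,280,245),bots=(315,115,395,160),carton=(200,262,262,300))
    else: R=dict(gauge=(255,185,315,242),easel=(200,235,260,285),panel=(355,115,445,250),bots=(285,262,362,305),carton=(325,135,375,170))
    for k,(a,b,e,f) in R.items():
        Q=P[b:f,a:e].reshape(-1,3);s=c["p"][b:f,a:e].reshape(-1,3)
        h=Q[Q[:,2]>0.006]
        print(k,len(h),np.nanpercentile(h,[1,50,99],0).round(3).tolist())
c=load("top0.npz");s=load("scene0.npz")
def st(c,b,z): 
    a,b0,e,f=b;return cv2.resize(c["p"][b0:f,a:e],None,fx=z,fy=z,interpolation=cv2.INTER_CUBIC)
A=st(c,(140,140,280,245),5);B=st(s,(345,110,450,255),4)
cv2.imwrite("pics/panel_top.png",A)
C=np.zeros((600,800,3),np.uint8);C[:580,:420]=B;E=st(s,(195,230,265,290),5);C[:300,440:790]=E
E=st(c,(400,190,470,255),4);C[310:570,440:720]=E
cv2.imwrite("pics/mix.png",C)
E
```

```text
top
gauge 1480 [[0.396, -0.079, 0.006], [0.471, -0.031, 0.014], [0.564, 0.01, 0.021]]
easel 1094 [[0.475, -0.314, 0.006], [0.539, -0.245, 0.031], [0.598, -0.191, 0.093]]
panel 3755 [[0.505, 0.165, 0.006], [0.647, 0.361, 0.013], [0.763, 0.495, 0.285]]
bots 676 [[0.711, -0.137, 0.006], [0.748, -0.062, 0.076], [0.814, 0.025, 0.112]]
carton 1028 [[0.357, 0.21, 0.007], [0.388, 0.269, 0.045], [0.418, 0.33, 0.052]]
scene
gauge 864 [[0.398, -0.073, 0.007], [0.478, -0.035, 0.013], [0.562, 0.003, 0.018]]
easel 811 [[0.503, -0.312, 0.006], [0.548, -0.251, 0.042], [0.596, -0.203, 0.092]]
panel 3387 [[0.338, 0.162, 0.006], [0.581, 0.376, 0.076], [0.745, 0.586, 0.282]]
bots 642 [[0.722, -0.14, 0.009], [0.756, -0.06, 0.076], [0.793, 0.014, 0.11]]
carton 637 [[0.36, 0.205, 0.008], [0.399, 0.262, 0.042], [0.422, 0.324, 0.047]]
```

View pics/panel_top.png

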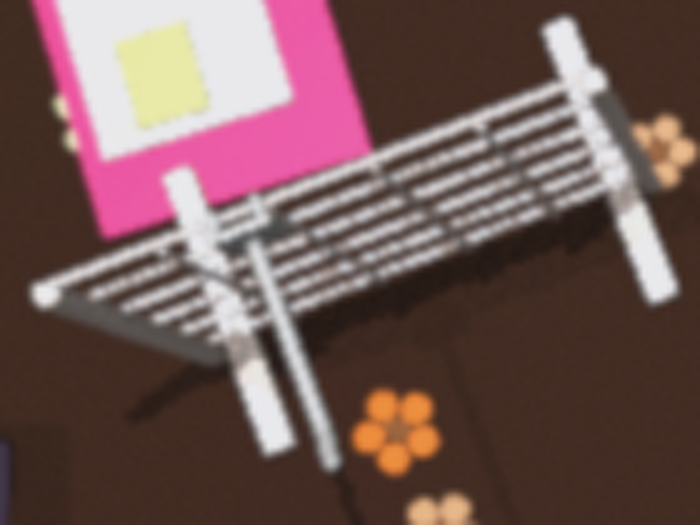

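View pics/mix.png

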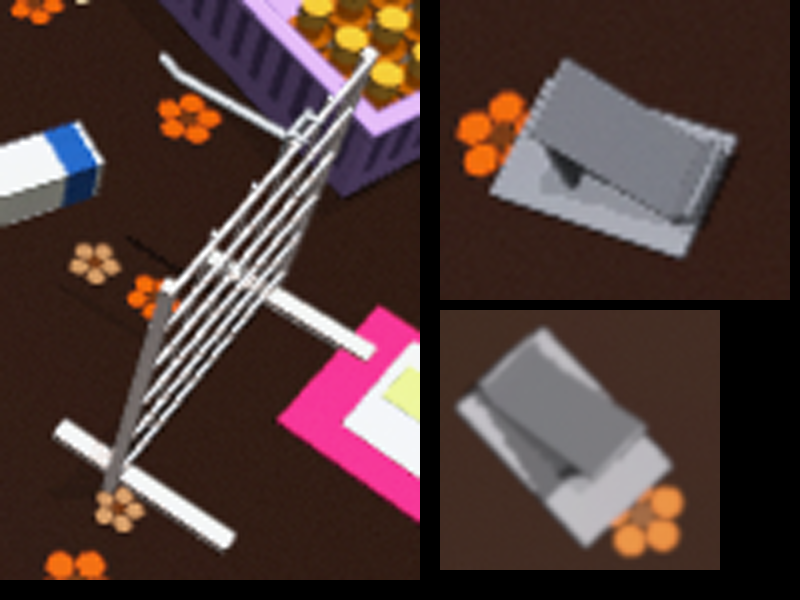

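The hook rod in the top view runs from pixel (191,188) to its tip at (206.4,233). In the scene view the bend is at (390.7,128.7) and the tip at (386,125). Both easel views show the rest, but which end is the high one has to come from depth.

```bash
python3 - <<'E'
from h import *
c=load("top0.npz");s=load("scene0.npz");P=pts(c);S=pts(s)
# hook
print("tip top",ray(c,206.4,233,.273),"scene",ray(s,386.2,125,.273),"bend scene",ray(s,390.7,128.7,.265))
print("root top",ray(c,191.5,189,.265),"scene",ray(s,416,143,.265))
a=ray(c,140+45/5,140+294/5,.280);b=ray(c,140+592/5,140+80/5,.280)
print("panel corners",a,b,np.linalg.norm(a-b),"mid",(a+b)/2,"yaw of y axis",np.degrees(np.arctan2(*(a-b)[1::-1])))
d=ray(s,345+370/4,110+52/4,.280);e=ray(s,345+168/4,110+285/4,.280);print("scene corners",d,e)
# rod points by depth
for n,Q,im,(x0,y0,x1,y1) in(("top",P,c,(175,175,215,240)),("scene",S,s,(380,118,422,150))):
    q=Q[y0:y1,x0:x1].reshape(-1,3);q=q[(q[:,2]>.255)&(q[:,2]<.279)]
    print(n,len(q));
    if len(q)>10:
        l=cv2.fitLine(q[:,:2].astype(np.float32),cv2.DIST_HUBER,0,.01,.01).ravel();print(l,np.degrees(np.arctan2(l[1],l[0])),q.min(0),q.max(0))
# gauge
for n,c_,Q,(x0,y0,x1,y1) in(("top",c,P,(325,217,375,285)),("scene",s,S,(255,185,315,242))):
    hsv=cv2.cvtColor(c_["p"],cv2.COLOR_BGR2HSV)
    m=np.zeros((400,640),np.uint8);m[y0:y1,x0:x1]=((hsv[...,1]<60)&(hsv[...,2]>90))[y0:y1,x0:x1]
    m2=cv2.morphologyEx(cv2.morphologyEx(m,cv2.MORPH_CLOSE,np.ones((7,7))),cv2.MORPH_OPEN,np.ones((9,9)))
    k=max(cv2.findContours(m2,0,1)[0],key=cv2.contourArea)
    w=np.array([ray(c_,u,v,.014) for u,v in k[:,0]])[:,:2].astype(np.float32)
    print(n,"gauge",cv2.minAreaRect(w*1000))
    l=m.copy();l[m2>0]=0
    yy,xx=np.nonzero(l);w=np.array([ray(c_,u,v,.009) for u,v in zip(xx,yy)]);print("loop pts",len(w),w.min(0),w.max(0),w.mean(0))
# easel
for n,Q,(x0,y0,x1,y1) in(("top",P,(400,185,462,255)),("scene",S,(195,235,265,288))):
    q=Q[y0:y1,x0:x1].reshape(-1,3);q=q[~np.isnan(q[:,0])]
    f=q[q[:,2]>.0035];print(n,"foot rect",cv2.minAreaRect((f[:,:2]*1000).astype(np.float32)))
    r=q[(q[:,2]>.035)&(q[:,2]<.088)]
    for i in range(4):
        A=np.c_[r[:,:2],np.ones(len(r))];w=np.linalg.lstsq(A,r[:,2],rcond=None)[0];e=abs(A@w-r[:,2]);r=r[e<max(.003,2*np.median(e))] if i<3 else r
    g=w[:2];print("slope",np.hypot(*g),"yaw",np.degrees(np.arctan2(g[1],g[0])),"n",len(r),"resid",e.mean(),"centre",r.mean(0),"zmax",q[:,2].max())
    u=g/np.hypot(*g);v=np.array([-u[1],u[0]]);la=r[:,:2]@v;lo=r[:,:2]@u
    print("lat pct",np.percentile(la,[2,98]),"long",np.percentile(lo,[2,98]),"z at",np.percentile(r[:,2],[2,98]),"line z=22:u-coord",lo.mean()+(.022-r[:,2].mean())/np.hypot(*g))
E
```

```text
tip top [0.50063509 0.28150446 0.273     ] scene [0.50866746 0.27990316 0.273     ] bend scene [0.52061705 0.28814556 0.265     ]
root top [0.59630335 0.31597154 0.265     ] scene [0.59611083 0.3166503  0.265     ]
panel corners [0.57481116 0.40200328 0.28      ] [0.66308902 0.17002585 0.28      ] 0.24820658215880959 mid [0.61895009 0.28601456 0.28      ] yaw of y axis 110.83407391853552
scene corners [0.578003  0.4006546 0.28     ] [0.66478048 0.16780639 0.28      ]
top 205
[0.93860453 0.34499496 0.5616574  0.30416608] 20.181486 [0.50044827 0.27920255 0.25742911] [0.62205998 0.35227594 0.2789653 ]
scene 114
[0.9357741  0.35260016 0.5474231  0.29407713] 20.646433 [0.50214161 0.27732544 0.26018473] [0.62026578 0.3288071  0.27899608]
top gauge ((471.0916748046875, -30.35680389404297), (157.70896911621094, 68.53109741210938), 9.476383209228516)
loop pts 43 [ 0.38860889 -0.07597411  0.009     ] [0.55083696 0.01297194 0.009     ] [ 0.48060063 -0.02977495  0.009     ]
scene gauge ((485.36126708984375, -31.797775268554688), (179.62095642089844, 66.5756607055664), 9.329778671264648)
loop pts
[... 218 characters left out ...]
97673797607422)
slope 0.9537061836968037 yaw -137.74939870054632 n 290 resid 0.0013533437423628118 centre [ 0.54220668 -0.24733954  0.06219531] zmax 0.09691318942055971
lat pct [0.52444732 0.57071988] long [-0.26149283 -0.20956042] z at [0.03729025 0.0866239 ] line z=22:u-coord -0.27718898766806677
scene foot rect ((531.3582763671875, -256.3387145996094), (199.8653106689453, 159.03311157226562), 62.57133865356445)
slope 0.9339297484306439 yaw -139.9672471572519 n 288 resid 0.0013214233137882772 centre [ 0.54454085 -0.24978125  0.0599706 ] zmax 0.09430534735385843
lat pct [0.51934044 0.56550649] long [-0.28133321 -0.22934858] z at [0.03676469 0.08535783] line z=22:u-coord -0.29693349661494783
```

```bash
cat >plan.py <<'E'
# python3 plan.py x y z roll pitch yaw : turn (tool rotvec, deg) then shift (tool axes after turn / before turn, mm)
import sys,numpy as np
from scipy.spatial.transform import Rotation as R
def plan(p,rot,verb=True):
    from cell import env
    o=env.get_obs();A=R.from_euler('xyz',o["tool_rot"],degrees=True)
    B=rot;w=(A.inv()*B).as_rotvec();d=np.array(p)-o["tool_pos"]
    print("t%.1f"%o["time_s"],"pos",o["tool_pos"].round(4),"rot",o["tool_rot"].round(1),"q",o["qpos"].round(0),"F",o["force"].round(1),"grip",round(float(o["grip_width"]),4))
    print("turn rad",w.round(4),"rows>=",np.ceil(np.linalg.norm(w)/.12),"| shift before turn",(A.inv().apply(d)*1000).round(1),"after",(B.inv().apply(d)*1000).round(1))
if __name__=="__main__":
    a=[float(x) for x in sys.argv[1:]];plan(a[:3],R.from_euler('xyz',a[3:],degrees=True))
E
python3 plan.py .471 -.031 .14 180 0 189.4
```

```text
t0.1 pos [ 0.2551 -0.5973  0.206 ] rot [-179.9    0.    23.1] q [68. 18. -4. 83.  1. 79. -3.] F [0.6 0.7 0.2] grip 0.087
turn rad [-5.0000e-04 -2.4000e-03 -2.9018e+00] rows>= 25.0 | shift before turn [ 421.  -435.8   66.7] after [-305.5  523.4   66. ]
```

>>> {"fn": "drive_tool", "kwargs": {
  "moves": [
    [[17.5, -18.2, 1.4], [0, 0, 0], 0],
    [[17.5, -18.2, 1.4], [0, 0, 0], 0],
    [[17.5, -18.2, 1.4], [0, 0, 0], 0],
    [[17.5, -18.2, 1.4], [0, 0, 0], 0],
    [[17.5, -18.2, 1.4], [0, 0, 0], 0],
    [[17.5, -18.2, 1.4], [0, 0, 0], 0],
    [[17.5, -18.2, 1.4], [0, 0, 0], 0],
    [[17.5, -18.2, 1.4], [0, 0, 0], 0],
    [[17.5, -18.2, 1.4], [0, 0, 0], 0],
    [[17.5, -18.2, 1.4], [0, 0, 0], 0],
    [[17.5, -18.2, 1.4], [0, 0, 0], 0],
    [[17.5, -18.2, 1.4], [0, 0, 0], 0]
  ]
}}

```text
time_s: 1.1
tool_pos: [0.3627, -0.313, 0.1897]
tool_rot: [-180.0, 0.0, 23.1]
force: [1.5, 0.2, -0.2]
grip_width: 0.0871
grasp_force: 0.0
```

>>> {"fn": "drive_tool", "kwargs": {
  "moves": [
    [[17.5, -18.2, 4], [0, 0, 0], 0],
    [[17.5, -18.2, 4], [0, 0, 0], 0],
    [[17.5, -18.2, 4], [0, 0, 0], 0],
    [[17.5, -18.2, 4], [0, 0, 0], 0],
    [[17.5, -18.2, 4], [0, 0, 0], 0],
    [[17.5, -18.2, 4], [0, 0, 0], 0],
    [[17.5, -18.2, 4], [0, 0, 0], 0],
    [[17.5, -18.2, 4], [0, 0, 0], 0],
    [[17.5, -18.2, 4], [0, 0, 0], 0],
    [[17.5, -18.2, 4], [0, 0, 0], 0],
    [[17.5, -18.2, 4], [0, 0, 0], 0],
    [[17.5, -18.2, 4], [0, 0, 0], 0]
  ]
}}

```text
time_s: 2.1
tool_pos: [0.4699, -0.0299, 0.1417]
tool_rot: [180.0, 0.0, 23.1]
force: [0.5, -0.3, -0.1]
grip_width: 0.0875
grasp_force: 0.0
```

>>> {"fn": "drive_tool", "kwargs": {
  "moves": [
    [[0, 0, 0], [0, 0, -0.12], 0],
    [[0, 0, 0], [0, 0, -0.12], 0],
    [[0, 0, 0], [0, 0, -0.12], 0],
    [[0, 0, 0], [0, 0, -0.12], 0],
    [[0, 0, 0], [0, 0, -0.12], 0],
    [[0, 0, 0], [0, 0, -0.12], 0],
    [[0, 0, 0], [0, 0, -0.12], 0],
    [[0, 0, 0], [0, 0, -0.12], 0],
    [[0, 0, 0], [0, 0, -0.12], 0],
    [[0, 0, 0], [0, 0, -0.12], 0],
    [[0, 0, 0], [0, 0, -0.12], 0],
    [[0, 0, 0], [0, 0, -0.12], 0]
  ]
}}

```text
time_s: 3.1
tool_pos: [0.4696, -0.0311, 0.1418]
tool_rot: [-180.0, -0.0, 106.0]
force: [-0.2, -0.2, 0.1]
grip_width: 0.0869
grasp_force: 0.0
```

>>> {"fn": "drive_tool", "kwargs": {
  "moves": [
    [[0, 0, 0], [0, 0, -0.12], 0],
    [[0, 0, 0], [0, 0, -0.12], 0],
    [[0, 0, 0], [0, 0, -0.12], 0],
    [[0, 0, 0], [0, 0, -0.12], 0],
    [[0, 0, 0], [0, 0, -0.12], 0],
    [[0, 0, 0], [0, 0, -0.12], 0],
    [[0, 0, 0], [0, 0, -0.12], 0],
    [[0, 0, 0], [0, 0, -0.12], 0],
    [[0, 0, 0], [0, 0, -0.12], 0],
    [[0, 0, 0], [0, 0, -0.12], 0],
    [[0, 0, 0], [0, 0, -0.12], 0],
    [[0, 0, 0], [0, 0, -0.12], 0]
  ]
}}

```text
time_s: 4.1
tool_pos: [0.4696, -0.0311, 0.1418]
tool_rot: [180.0, -0.0, -171.5]
force: [1.4, 0.9, -0.1]
grip_width: 0.0871
grasp_force: 0.0
```

```bash
python3 plan.py .471 -.031 .023 180 0 189.4; python3 - <<'E'
from cell import env
import cv2,numpy as np
c=env.get_calibration("wrist");p,d=env.read_camera("wrist");print(c)
cv2.imwrite("pics/w1.png",p);np.savez("w1.npz",p=p,d=d,**{k:c[k] for k in("fx","fy","cx","cy","T")})
E
```

```text
t4.1 pos [ 0.4696 -0.0311  0.1418] rot [ 180.    -0.  -171.5] q [ 37.   1. -37. 111.   0.  68.  99.] F [ 1.4  0.9 -0.1] grip 0.0871
turn rad [ 0.0001 -0.0008 -0.0159] rows>= 1.0 | shift before turn [ -1.5  -0.2 118.8] after [ -1.4  -0.2 118.8]
{'fx': 309.70691628693146, 'fy': 309.70691628693146, 'cx': 317.98668675410954, 'cy': 199.47996044549157, 'T': array([[-1.48181787e-01,  9.45376974e-01,  2.90352434e-01,
         3.88556374e-01],
       [ 9.88960139e-01,  1.41642951e-01,  4.35329431e-02,
        -4.42616884e-02],
       [ 2.86662850e-05,  2.93597773e-01, -9.55929049e-01,
         3.20034912e-01],
       [ 0.00000000e+00,  0.00000000e+00,  0.00000000e+00,
         1.00000000e+00]])}
```

View pics/w1.png

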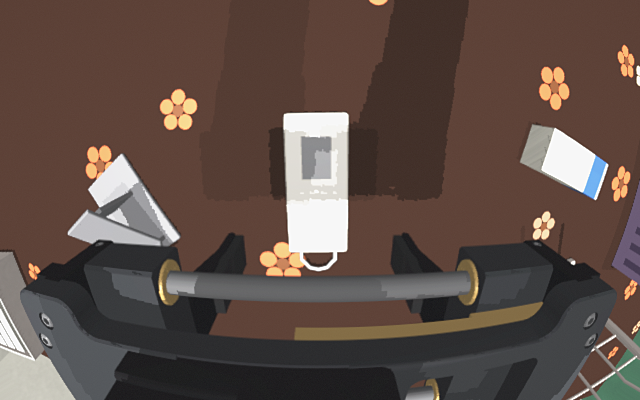

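The wrist view shows the gauge casing with corners at about (284,113), (348,113), (346,251) and (289,251). The loop is at (319,260), between the fingers at (230,270) and (405,270).

```bash
cat >>h.py <<'E'
def wray(c,u,v,z=None):
    x,y=(u-c["cx"])/c["fx"],(v-c["cy"])/c["fy"];t=np.hypot(x,y)
    r=c["T"][:3,:3]@np.array([x/t*np.sin(t),y/t*np.sin(t),np.cos(t)]);o=c["T"][:3,3]
    return r if z is None else o+r*(z-o[2])/r[2]
E
python3 - <<'E'
from h import *
c=load("w1.npz")
k=np.array([wray(c,u,v,.014)[:2] for u,v in((284,113),(348,113),(346,251),(289,251))])*1000
print(k.round(1),k.mean(0),np.linalg.norm(np.roll(k,-1,0)-k,axis=1))
z=k[2]+k[3]-k[0]-k[1];print("yaw z_g",np.degrees(np.arctan2(z[1],z[0])), "loop",wray(c,319,260,.009))
print(cv2.minAreaRect(k.astype(np.float32)))
E
```

```text
[[398.8 -76.4]
 [389.6 -14.4]
 [535.7   9.1]
 [545.1 -53.1]] [467.31330883 -33.71515583] [ 62.6488057  147.98742618  62.89391983 148.07149428]
yaw z_g 9.070309117712824 loop [ 0.55380145 -0.01833206  0.009     ]
((467.28289794921875, -33.65773391723633), (148.61021423339844, 62.8916130065918), 9.022719383239746)
```

>>> {"fn": "drive_tool", "kwargs": {
  "moves": [
    [[1.9, -1.6, 11], [0, 0, -0.01], 0],
    [[0, 0, 12], [0, 0, 0], 0],
    [[0, 0, 12], [0, 0, 0], 0],
    [[0, 0, 12], [0, 0, 0], 0],
    [[0, 0, 12], [0, 0, 0], 0],
    [[0, 0, 12], [0, 0, 0], 0],
    [[0, 0, 12], [0, 0, 0], 0],
    [[0, 0, 12], [0, 0, 0], 0],
    [[0, 0, 12], [0, 0, 0], 0],
    [[0, 0, 7], [0, 0, 0], 0],
    [[0, 0, 3], [0, 0, 0], 0],
    [[0, 0, 0], [0, 0, 0], 0]
  ]
}}

```text
time_s: 5.15
tool_pos: [0.4676, -0.0328, 0.0242]
tool_rot: [180.0, -0.1, -171.3]
force: [-0.4, 0.6, -0.2]
grip_width: 0.0868
grasp_force: 0.0
```

>>> {"fn": "drive_tool", "kwargs": {
  "moves": [
    [[0, 0, 0], [0, 0, 0], 0.5],
    [[0, 0, 0], [0, 0, 0], 0.5],
    [[0, 0, 0], [0, 0, 0], 0.5],
    [[0, 0, 0], [0, 0, 0], 0.5],
    [[0, 0, 0], [0, 0, 0], 0.5],
    [[0, 0, 0], [0, 0, 0], 0.5],
    [[0, 0, 0], [0, 0, 0], 0.5],
    [[0, 0, 0], [0, 0, 0], 0.5]
  ],
  "newtons": 25
}}

```text
time_s: 5.82
tool_pos: [0.4684, -0.0329, 0.0252]
tool_rot: [-180.0, 0.0, -171.3]
force: [0.7, 0.2, -0.0]
grip_width: 0.046
grasp_force: 0.0
```

```bash
python3 - <<'E'
from cell import env
import cv2,numpy as np
print(env.get_obs())
c=env.get_calibration("wrist");p,d=env.read_camera("wrist");q,_=env.read_camera("top")
cv2.imwrite("pics/w2.png",np.hstack([p[::2,::2],q[150:350,220:540]]))
E
```

```text
{'time_s': 5.8167, 'qpos': array([ 35.3581257 ,   9.46005306, -36.52028038, 118.41025969,
         6.94236904,  54.15703138,  93.85526469]), 'joint_velocities': array([-0.00571041,  0.06698431,  0.00765671,  0.08025793, -0.009293  ,
       -0.02477846,  0.09087809]), 'effort': array([ 1.26766987e-03, -2.96793455e+01, -2.60269493e+00, -2.56611603e+01,
        4.54376335e-02,  7.38517405e-02, -2.84200760e-04]), 'tool_pos': array([ 0.46835192, -0.03294776,  0.02519821]), 'tool_rot': array([-1.79989519e+02,  4.63239664e-03, -1.71279304e+02]), 'force': array([ 0.69396395,  0.17127247, -0.04624317]), 'wrist_torque': array([ 0.10952833, -0.09634873, -0.01128383]), 'grasp_force': 0.0, 'grip_width': 0.04595795239039071}
```

View pics/w2.png

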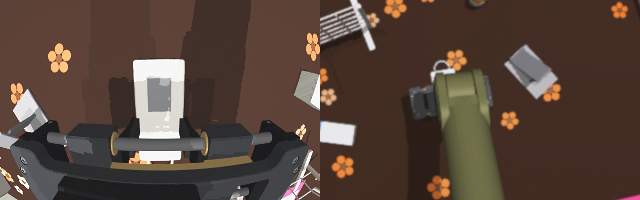

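The wrist half of the picture shows the gauge still between the fingers, in the same place. The fingers are at half-scale (125,130) and (193,130). Reported opening is 46 mm with no grip force, so I'll let the fingers close further and read again.

>>> {"fn": "drive_tool", "kwargs": {
  "moves": [
    [[0, 0, 0], [0, 0, 0], 0.6],
    [[0, 0, 0], [0, 0, 0], 0.6],
    [[0, 0, 0], [0, 0, 0], 0.6],
    [[0, 0, 0], [0, 0, 0], 0.6]
  ]
}}

```text
time_s: 6.25
tool_pos: [0.4683, -0.0329, 0.0251]
tool_rot: [-180.0, -0.0, -171.3]
force: [0.3, -0.8, -0.3]
grip_width: 0.0353
grasp_force: 0.0
```

```bash
python3 - <<'E'
from cell import env
import cv2,numpy as np
from h import *
c=env.get_calibration("wrist");p,d=env.read_camera("wrist");o=env.get_obs();print(o["grip_width"],o["grasp_force"],o["tool_pos"],o["force"])
cv2.imwrite("pics/w3.png",p[100:400,160:480])
v,u=np.mgrid[:400,:640]
# depth z heights on gauge
for uu,vv in((300,150),(340,150),(318,250),(300,250),(270,200),(360,200)):
    r=wray(c,uu,vv);f=c["T"][:3,2];P=c["T"][:3,3]+r*d[vv,uu]/(r@f);print(uu,vv,P.round(4))
E
```

```text
0.03543798632658774 0.0 [ 0.46830173 -0.03292192  0.02511842] [-0.36217998  0.31899039  0.15848916]
300 150 [ 0.4149 -0.0534  0.0146]
340 150 [ 0.4113 -0.0291  0.014 ]
318 250 [ 0.4801 -0.0322  0.0146]
300 250 [ 0.4821 -0.0442  0.0143]
270 200 [ 0.4499 -0.0681  0.0141]
360 200 [ 0.4411 -0.0108  0.0139]
```

View pics/w3.png

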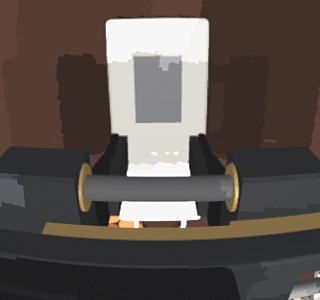

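The crop shows both dark fingers at (118,165) and (200,165) overlapping the top of the casing. They closed above it, so I need to find where the fingertips really are, using depth in the earlier picture.

```bash
python3 - <<'E'
from h import *
c=load("w1.npz");f=c["T"][:3,2]
# TCP at (.4696,-.0311,.1418) yaw -171.5
y=np.radians(-171.5);X=np.array([np.cos(y),np.sin(y),0]);Y=np.array([np.sin(y),-np.cos(y),0])
o=np.array([.4696,-.0311,.1418])
for (a,b,e,g) in((215,230,248,312),(390,230,425,312)):
    L=[]
    for v in range(b,g):
        for u in range(a,e):
            if c["d"][v,u]>0:
                r=wray(c,u,v);P=c["T"][:3,3]+r*c["d"][v,u]/(r@f)-o;L.append((P@X,P@Y,-P[2]))
    L=np.array(L);L=L[(L[:,2]<.06)];print(len(L),(np.percentile(L,[0,2,10,50,90,98,100],0)*1000).round(1).tolist())
E
```

```text
2089 [[-8.7, -54.2, -104.8], [-7.2, -52.5, -104.2], [-2.5, -49.6, -103.5], [11.8, -44.5, -58.5], [33.5, -24.3, -24.9], [34.2, -22.3, -18.3], [34.9, -21.5, -14.7]]
2236 [[-9.4, 20.0, -105.2], [-6.9, 20.6, -104.1], [-2.7, 22.7, -103.4], [12.0, 42.5, -60.4], [33.5, 47.8, -25.5], [34.2, 50.7, -18.5], [34.9, 52.1, -15.6]]
```

>>> {"fn": "drive_tool", "kwargs": {
  "moves": [
    [[0, 0, 0], [0, 0, 0], 0],
    [[0, 0, 0], [0, 0, 0], 0],
    [[0, 0, 0], [0, 0, 0], 0],
    [[0, 0, 0], [0, 0, 0], 0],
    [[0, 0, 0], [0, 0, 0], 0],
    [[0, 0, 0], [0, 0, 0], 0],
    [[0, 0, 0], [0, 0, 0], 0],
    [[0, 0, 0], [0, 0, 0], 0],
    [[0, 0, 0], [0, 0, 0], 0],
    [[0, 0, 0], [0, 0, 0], 0]
  ]
}}

```text
time_s: 7.13
tool_pos: [0.4683, -0.0329, 0.0251]
tool_rot: [-180.0, 0.0, -171.3]
force: [-0.4, 0.4, -0.1]
grip_width: 0.0857
grasp_force: 0.0
```

```bash
python3 - <<'E'
from h import *
c=load("w1.npz");f=c["T"][:3,2]
y=np.radians(-171.5);X=np.array([np.cos(y),np.sin(y),0]);Y=np.array([np.sin(y),-np.cos(y),0])
o=np.array([.4696,-.0311,.1418])
for u in (241,234,226,400,408):
    for v in range(228,312,9):
        d=c["d"][v,u];r=wray(c,u,v);P=c["T"][:3,3]+r*d/(r@f)-o
        print(u,v,c["p"][v,u].tolist(),(np.array([P@X,P@Y,-P[2]])*1000).round(0).tolist())
E
python3 plan.py .468 -.033 .02 180 0 189.1
```

```text
241 228 [57, 67, 95] [-50.0, -89.0, 142.0]
241 237 [43, 41, 40] [11.0, -45.0, -19.0]
241 246 [38, 36, 36] [7.0, -45.0, -23.0]
241 255 [37, 37, 37] [3.0, -44.0, -27.0]
241 264 [38, 38, 38] [-2.0, -45.0, -28.0]
241 273 [40, 40, 40] [-7.0, -44.0, -30.0]
241 282 [96, 95, 96] [33.0, -24.0, -101.0]
241 291 [105, 105, 104] [31.0, -24.0, -103.0]
241 300 [68, 73, 93] [-151.0, -100.0, 142.0]
241 309 [56, 67, 95] [-165.0, -101.0, 141.0]
234 228 [57, 67, 95] [-50.0, -97.0, 142.0]
234 237 [37, 36, 34] [11.0, -49.0, -19.0]
234 246 [42, 41, 42] [10.0, -46.0, -31.0]
234 255 [39, 39, 38] [10.0, -44.0, -39.0]
234 264 [38, 38, 38] [4.0, -45.0, -39.0]
234 273 [47, 46, 47] [-1.0, -45.0, -41.0]
234 282 [95, 94, 95] [34.0, -26.0, -103.0]
234 291 [105, 103, 104] [31.0, -26.0, -104.0]
234 300 [54, 64, 93] [-151.0, -109.0, 142.0]
234 309 [56, 67, 95] [-166.0, -111.0, 141.0]
226 228 [56, 66, 95] [-50.0, -107.0, 141.0]
226 237 [37, 38, 48] [-62.0, -108.0, 142.0]
226 246 [32, 29, 30] [12.0, -50.0, -34.0]
226 255 [38, 38, 38] [11.0, -48.0, -43.0]
226 264 [41, 39, 39] [11.0, -45.0, -52.0]
226 273 [49, 47, 49] [34.
[... 573 characters left out ...]
309 [55, 65, 94] [-167.0, 107.0, 143.0]
408 228 [56, 67, 95] [-50.0, 102.0, 141.0]
408 237 [31, 28, 28] [12.0, 50.0, -22.0]
408 246 [29, 28, 27] [11.0, 47.0, -33.0]
408 255 [40, 40, 39] [11.0, 45.0, -42.0]
408 264 [39, 37, 39] [10.0, 43.0, -49.0]
408 273 [47, 45, 46] [34.0, 27.0, -98.0]
408 282 [108, 106, 106] [33.0, 26.0, -103.0]
408 291 [127, 126, 126] [30.0, 26.0, -103.0]
408 300 [38, 36, 36] [-5.0, 42.0, -59.0]
408 309 [57, 67, 96] [-168.0, 118.0, 142.0]
t7.1 pos [ 0.4683 -0.0329  0.0251] rot [-180.     0.  -171.3] q [ 35.   9. -37. 118.   7.  54.  94.] F [-0.4  0.4 -0.1] grip 0.0857
turn rad [-0.0001  0.     -0.0066] rows>= 1.0 | shift before turn [ 0.3 -0.   5.1] after [ 0.3 -0.   5.1]
```

Depth puts the visible fingertips about 15 mm behind the reported TCP, where the notes say 22 mm ahead of it. That explains the fingers closing above the casing. I'll test it with a slow descent, watching the force.

>>> {"fn": "drive_tool", "kwargs": {
  "moves": [
    [[0, 0, 1], [0, 0, -0.006], 0],
    [[0, 0, 1], [0, 0, 0], 0],
    [[0, 0, 1], [0, 0, 0], 0],
    [[0, 0, 1], [0, 0, 0], 0],
    [[0, 0, 1], [0, 0, 0], 0],
    [[0, 0, 0], [0, 0, 0], 0]
  ]
}}

```text
time_s: 7.63
tool_pos: [0.4681, -0.0329, 0.0198]
tool_rot: [180.0, -0.0, -170.9]
force: [-0.2, -0.7, -0.2]
grip_width: 0.0873
grasp_force: 0.0
```

There's no contact with the TCP at 19.8 mm, where the stated tips would already be 2 mm into the desk. The offset is real, so I'll keep descending.

>>> {"fn": "drive_tool", "kwargs": {
  "moves": [
    [[0, 0, 3], [0, 0, 0], 0],
    [[0, 0, 3], [0, 0, 0], 0],
    [[0, 0, 3], [0, 0, 0], 0],
    [[0, 0, 3], [0, 0, 0], 0],
    [[0, 0, 3], [0, 0, 0], 0],
    [[0, 0, 2], [0, 0, 0], 0],
    [[0, 0, 2], [0, 0, 0], 0],
    [[0, 0, 0], [0, 0, 0], 0]
  ]
}}

```text
time_s: 8.3
tool_pos: [0.468, -0.0328, 0.0007]
tool_rot: [180.0, -0.0, -170.9]
force: [0.8, 0.6, -0.5]
grip_width: 0.0868
grasp_force: 0.0
```

```bash
cat >tips.py <<'E'
from h import *
from cell import env
from scipy.spatial.transform import Rotation as R
o=env.get_obs();c=env.get_calibration("wrist");p,d=env.read_camera("wrist")
A=R.from_euler('xyz',o["tool_rot"],degrees=True);f=c["T"][:3,2]
print(o["tool_pos"],o["tool_rot"],o["force"],o["grip_width"])
for a,e in((210,310),(330,430)):
    L=[]
    for v in range(215,300):
        for u in range(a,e):
            if d[v,u]>0 and p[v,u].max()<70:
                r=wray(c,u,v);P=c["T"][:3,3]+r*d[v,u]/(r@f);q=A.inv().apply(P-o["tool_pos"])*1000
                if abs(q[0])<14 and 15<abs(q[1])<56 and -50<q[2]<22 and P[2]>.016: L.append(np.r_[q,P[2]*1000])
    L=np.array(L)
    if len(L): print(len(L),np.percentile(L,[1,50,99],0).round(1).tolist())
E
python3 tips.py
```

```text
[ 0.46797351 -0.03284029  0.00066801] [ 1.79983130e+02 -4.08838620e-02 -1.70931924e+02] [ 0.76414734  0.58540674 -0.51852821] 0.08677857037338335
913 [[-7.3, -53.8, -49.5, 17.0], [10.4, -45.6, -33.8, 34.4], [12.7, -44.1, -16.3, 50.1]]
918 [[-7.5, 41.9, -49.6, 17.3], [10.4, 43.5, -33.8, 34.4], [12.7, 52.2, -16.6, 50.3]]
```

>>> {"fn": "drive_tool", "kwargs": {
  "moves": [
    [[0, 0, 2], [0, 0, 0], 0],
    [[0, 0, 2], [0, 0, 0], 0],
    [[0, 0, 2], [0, 0, 0], 0],
    [[0, 0, 2], [0, 0, 0], 0],
    [[0, 0, 1.5], [0, 0, 0], 0],
    [[0, 0, 1], [0, 0, 0], 0],
    [[0, 0, 1], [0, 0, 0], 0],
    [[0, 0, 0], [0, 0, 0], 0]
  ]
}}

```text
time_s: 9.02
tool_pos: [0.4682, -0.0329, -0.0106]
tool_rot: [180.0, -0.0, -170.9]
force: [-0.1, 0.1, 0.2]
grip_width: 0.0872
grasp_force: 0.0
```

>>> {"fn": "drive_tool", "kwargs": {
  "moves": [
    [[0, 0, 0], [0, 0, 0], 0.5],
    [[0, 0, 0], [0, 0, 0], 0.5],
    [[0, 0, 0], [0, 0, 0], 0.5],
    [[0, 0, 0], [0, 0, 0], 0.5],
    [[0, 0, 0], [0, 0, 0], 0.5],
    [[0, 0, 0], [0, 0, 0], 0.5],
    [[0, 0, 0], [0, 0, 0], 0.5],
    [[0, 0, 0], [0, 0, 0], 0.5]
  ],
  "newtons": 25
}}

```text
time_s: 9.68
tool_pos: [0.4684, -0.0329, -0.0103]
tool_rot: [-180.0, 0.0, -170.9]
force: [0.0, 0.6, 0.1]
grip_width: 0.0639
grasp_force: 25.0
```

```bash
python3 - <<'E'
from h import *
c=load("top0.npz");s=load("scene0.npz")
for k,cam,px in(("top",c,((425.75,194.5),(458,228),(436.25,248.75))),("scene",s,((254,257),(244,281),(205,268)))):
    A,B,C=[ray(cam,u,v,.006)[:2] for u,v in px]
    print(k,A,B,C,"AB",np.linalg.norm(B-A),np.degrees(np.arctan2(*(B-A)[::-1])),"BC",np.linalg.norm(C-B),np.degrees(np.arctan2(*(C-B)[::-1])),"centre",(A+C)/2)
for n,cam,(x0,y0,x1,y1) in(("top",c,(405,188,465,255)),("scene",s,(198,237,262,287))):
    P=pts(cam)[y0:y1,x0:x1].reshape(-1,3);q=cam["p"][y0:y1,x0:x1].reshape(-1,3).astype(int)
    g=(np.ptp(q,1)<28)&(q.min(1)>75)&~np.isnan(P[:,0]);P=P[g]
    r=cv2.minAreaRect((P[P[:,2]<.012][:,:2]*1000).astype(np.float32));print(n,"foot",r)
    r=P[(P[:,2]>.03)&(P[:,2]<.085)]
    for psi in(-137.5,-139):
        t=np.radians(psi);u=np.array([np.cos(t),np.sin(t)]);v=np.array([-u[1],u[0]])
        lo=np.median(r[:,:2]@u-r[:,2]);la=r[:,:2]@v;lat=np.percentile(la,[3,97])
        S=u*(lo+.022)+v*lat.mean();print(psi,"seat",S,"width",np.ptp(lat),"origin",S+.045*u)
E
```

```text
top [ 0.60678965 -0.24366681] [ 0.5161739 -0.3252781] [ 0.46264708 -0.26535625] AB 0.12194924723251045 -137.9928415714426 BC 0.08034767116986528 131.77368575940508 centre [ 0.53471837 -0.25451153]
scene [ 0.55843222 -0.18633478] [ 0.61101073 -0.24293237] [ 0.51732079 -0.32523633] AB 0.07725144418213906 -47.10826561838162 BC 0.12470663792113487 -138.70160670690558 centre [ 0.53787651 -0.25578556]
top foot ((536.8329467773438, -254.85626220703125), (129.45677185058594, 85.77336120605469), 41.932865142822266)
-137.5 seat [ 0.57204974 -0.22012039] width 0.04574661384107348 origin [ 0.53887226 -0.25052195]
-139 seat [ 0.57265298 -0.22074694] width 0.045394084420947056 origin [ 0.53869105 -0.25026959]
scene foot ((534.1018676757812, -254.97752380371094), (127.01634216308594, 86.44649505615234), 41.50297546386719)
-137.5 seat [ 0.57334895 -0.22460195] width 0.04482503128702242 origin [ 0.54017147 -0.25500351]
-139 seat [ 0.57398587 -0.22541251] width 0.044714409256954246 origin [ 0.54002394 -0.25493517]
```

>>> {"fn": "drive_tool", "kwargs": {
  "moves": [
    [[0, 0, -5], [0, 0, 0], 0.5],
    [[0, 0, -10], [0, 0, 0], 0.5],
    [[0, 0, -18], [0, 0, 0], 0.5],
    [[0, 0, -18], [0, 0, 0], 0.5],
    [[0, 0, -18], [0, 0, 0], 0.5],
    [[0, 0, -18], [0, 0, 0], 0.5],
    [[0, 0, -18], [0, 0, 0], 0.5],
    [[0, 0, -18], [0, 0, 0], 0.5],
    [[0, 0, -18], [0, 0, 0], 0.5],
    [[0, 0, -18], [0, 0, 0], 0.5],
    [[0, 0, -18], [0, 0, 0], 0.5],
    [[0, 0, -13], [0, 0, 0], 0.5]
  ]
}}

```text
time_s: 10.68
tool_pos: [0.4686, -0.0326, 0.1819]
tool_rot: [-179.9, 0.1, -170.9]
force: [0.3, 0.8, -2.6]
grip_width: 0.0635
grasp_force: 25.0
```

>>> {"fn": "drive_tool", "kwargs": {
  "moves": [
    [[0, 0, 0], [0, 0, 0.107], 0.5],
    [[0, 0, 0], [0, 0, 0.107], 0.5],
    [[0, 0, 0], [0, 0, 0.107], 0.5],
    [[0, 0, 0], [0, 0, 0.107], 0.5],
    [[0, 0, 0], [0, 0, 0.107], 0.5],
    [[0, 0, 0], [0, 0, 0.107], 0.5],
    [[0, 0, 0], [0, 0, 0.107], 0.5],
    [[0, 0, 0], [0, 0, 0.107], 0.5],
    [[0, 0, 0], [0, 0, 0.107], 0.5],
    [[0, 0, 0], [0, 0, 0.107], 0.5],
    [[0, 0, 0], [0, 0, 0.107], 0.5],
    [[0, 0, 0], [0, 0, 0.107], 0.5]
  ]
}}

```text
time_s: 11.68
tool_pos: [0.4679, -0.0326, 0.1801]
tool_rot: [-180.0, 0.0, 115.2]
force: [-0.3, -0.4, -3.3]
grip_width: 0.0635
grasp_force: 25.0
```

>>> {"fn": "drive_tool", "kwargs": {
  "moves": [
    [[0, 0, 0], [0, 0, 0.107], 0.5],
    [[0, 0, 0], [0, 0, 0.107], 0.5],
    [[0, 0, 0], [0, 0, 0.107], 0.5],
    [[0, 0, 0], [0, 0, 0.107], 0.5],
    [[0, 0, 0], [0, 0, 0.107], 0.5],
    [[0, 0, 0], [0, 0, 0.107], 0.5],
    [[0, 0, 0], [0, 0, 0.107], 0.5],
    [[0, 0, 0], [0, 0, 0.107], 0.5],
    [[0, 0, 0], [0, 0, 0.107], 0.5],
    [[0, 0, 0], [0, 0, 0.107], 0.5],
    [[0, 0, 0], [0, 0, 0.107], 0.5],
    [[0, 0, 0], [0, 0, 0.107], 0.5]
  ]
}}

```text
time_s: 12.68
tool_pos: [0.4679, -0.0326, 0.1801]
tool_rot: [180.0, 0.0, 41.7]
force: [0.2, 0.8, -2.5]
grip_width: 0.064
grasp_force: 25.0
```

```bash
cat >easel.py <<'E'
# python3 easel.py out along : plan to easel pose with gauge 'out' mm off the rest, 'along' mm above the lip
import sys,numpy as np
from plan import plan
from scipy.spatial.transform import Rotation as R
t=np.radians(-138.3);u=np.array([np.cos(t),np.sin(t),0]);Z=np.array([0,0,1.])
S=np.array([.5735,-.2225,.022]);zg=(u+Z)/2**.5;xg=(u-Z)/2**.5
x=-zg;z=xg;M=R.from_matrix(np.c_[x,np.cross(z,x),z])
out,al=[float(a)/1000 for a in sys.argv[1:3]]
C=S+zg*(.075+al)-xg*(.007+out);p=C-M.apply([.0008,0,-.0173])
print("C",C,"TCP",p,M.as_euler('xyz',degrees=True));plan(p,M)
E
python3 easel.py 60 15
```

```text
C [ 0.56135708 -0.23331894  0.13301576] TCP [ 0.55180113 -0.24183298  0.1213485 ] [180.   45.   41.7]
t12.7 pos [ 0.4679 -0.0326  0.1801] rot [180.    0.   41.7] q [ 41.  -2. -39. 109.  -1.  73. -46.] F [ 0.2  0.8 -2.5] grip 0.064
turn rad [-2.000e-04 -7.851e-01 -8.000e-04] rows>= 7.0 | shift before turn [-76.4 212.1  58.8] after [-12.6 212.   95.7]
```

>>> {"fn": "drive_tool", "kwargs": {
  "moves": [
    [[-6.3, 17.7, 0], [0, 0, 0], 0.5],
    [[-6.3, 17.7, 0], [0, 0, 0], 0.5],
    [[-6.3, 17.7, 0], [0, 0, 0], 0.5],
    [[-6.3, 17.7, 0], [0, 0, 0], 0.5],
    [[-6.3, 17.7, 0], [0, 0, 0], 0.5],
    [[-6.3, 17.7, 0], [0, 0, 0], 0.5],
    [[-6.3, 17.7, 0], [0, 0, 0], 0.5],
    [[-6.3, 17.7, 0], [0, 0, 0], 0.5],
    [[-6.3, 17.7, 0], [0, 0, 0], 0.5],
    [[-6.3, 17.7, 0], [0, 0, 0], 0.5],
    [[-6.3, 17.7, 0], [0, 0, 0], 0.5],
    [[-6.3, 17.7, 0], [0, 0, 0], 0.5]
  ]
}}

```text
time_s: 13.68
tool_pos: [0.554, -0.2445, 0.1788]
tool_rot: [-179.9, 0.0, 41.8]
force: [-0.1, 0.7, -3.0]
grip_width: 0.0634
grasp_force: 25.0
```

>>> {"fn": "drive_tool", "kwargs": {
  "moves": [
    [[0, 0, 0], [0, -0.0785, 0], 0.5],
    [[0, 0, 0], [0, -0.0785, 0], 0.5],
    [[0, 0, 0], [0, -0.0785, 0], 0.5],
    [[0, 0, 0], [0, -0.0785, 0], 0.5],
    [[0, 0, 0], [0, -0.0785, 0], 0.5],
    [[0, 0, 0], [0, -0.0785, 0], 0.5],
    [[0, 0, 0], [0, -0.0785, 0], 0.5],
    [[0, 0, 0], [0, -0.0785, 0], 0.5],
    [[0, 0, 0], [0, -0.0785, 0], 0.5],
    [[0, 0, 0], [0, -0.0785, 0], 0.5],
    [[0, 0, 0], [0, 0, 0], 0.5],
    [[0, 0, 0], [0, 0, 0], 0.5]
  ]
}}

```text
time_s: 14.68
tool_pos: [0.5544, -0.2413, 0.1769]
tool_rot: [-179.7, 45.0, 42.2]
force: [1.5, -0.3, -2.6]
grip_width: 0.0637
grasp_force: 25.0
```

```bash
python3 easel.py 40 15
```

```text
C [ 0.55079802 -0.24272672  0.11887363] TCP [ 0.54124208 -0.25124076  0.10720637] [180.   45.   41.7]
t14.7 pos [ 0.5544 -0.2413  0.1769] rot [-179.7   45.    42.2] q [ 18.  39. -24.  73.  41. 109. -54.] F [ 1.5 -0.3 -2.6] grip 0.0637
turn rad [ 0.0007 -0.0003  0.006 ] rows>= 1.0 | shift before turn [37.6 -1.1 60.9] after [37.6 -1.3 60.9]
```

```bash
cat >gz.py <<'E'
# gauge casing in the tool frame, from white wrist pixels near the tool
from h import *
from cell import env
from scipy.spatial.transform import Rotation as R
import sys
zl,zh=[float(a) for a in sys.argv[1:3]] if len(sys.argv)>2 else (-40,5)
o=env.get_obs();c=env.get_calibration("wrist");p,d=env.read_camera("wrist")
A=R.from_euler('xyz',o["tool_rot"],degrees=True);f=c["T"][:3,2]
v,u=np.mgrid[:400,:640];x=(u-c["cx"])/c["fx"];y=(v-c["cy"])/c["fy"];t=np.hypot(x,y)+1e-9
r=np.stack([x/t*np.sin(t),y/t*np.sin(t),np.cos(t)],-1)
P=(r*(d/r[...,2])[...,None])@c["T"][:3,:3].T+c["T"][:3,3]
q=A.inv().apply((P-o["tool_pos"]).reshape(-1,3)).reshape(400,640,3)*1000
m=(d>0)&(p.min(2)>110)&(np.ptp(p.astype(int),2)<45 if False else (p.max(2).astype(int)-p.min(2)<45))&(abs(q[...,1])<45)&(abs(q[...,0])<120)&(q[...,2]>zl)&(q[...,2]<zh)
g=q[m]
print(len(g),"pct",np.percentile(g,[1,5,50,95,99],0).round(1).tolist())
w=np.linalg.lstsq(np.c_[g[:,:2],np.ones(len(g))],g[:,2],rcond=None)[0];print("plane z=%.3f x+%.3f y+%.1f"%tuple(w))
cc=m.astype(np.uint8);k=max(cv2.findContours(cv2.morphologyEx(cc,cv2.MORPH_OPEN,np.ones((5,5))),0,1)[0],key=cv2.contourArea)[:,0]
print("rect tool xy",cv2.minAreaRect(q[k[:,1],k[:,0]][:,:2].astype(np.float32)))
E
python3 gz.py
```

```text
19592 pct [[-50.9, -30.5, -25.0], [-44.4, -27.9, -24.6], [26.7, 0.4, -23.6], [68.8, 28.3, -22.4], [71.9, 30.9, -21.8]]
plane z=0.001 x+-0.001 y+-23.6
rect tool xy ((29.156944274902344, 0.10925674438476562), (63.89821243286133, 87.1597671508789), 89.7354965209961)
```

>>> {"fn": "drive_tool", "kwargs": {
  "moves": [
    [[6.2, -0.2, 10], [0, 0, 0.006], 0.5],
    [[6.2, -0.2, 10], [0, 0, 0], 0.5],
    [[6.2, -0.2, 10], [0, 0, 0], 0.5],
    [[6.2, -0.2, 10], [0, 0, 0], 0.5],
    [[6.2, -0.2, 10], [0, 0, 0], 0.5],
    [[6.2, -0.2, 10], [0, 0, 0], 0.5],
    [[0, 0, 8], [0, 0, 0], 0.5],
    [[0, 0, 8], [0, 0, 0], 0.5],
    [[0, 0, 8], [0, 0, 0], 0.5],
    [[0, 0, 0], [0, 0, 0], 0.5]
  ]
}}

```text
time_s: 15.57
tool_pos: [0.5271, -0.2642, 0.0931]
tool_rot: [179.7, 45.1, 41.4]
force: [0.1, -1.3, -2.1]
grip_width: 0.0636
grasp_force: 25.0
```

```bash
sed -i 's/\[.0008,0,-.0173\]/[-.0005,0,-.0168]/' easel.py; python3 easel.py 4 6
```

```text
C [ 0.5365433  -0.25542722  0.08705382] TCP [ 0.52793766 -0.26309456  0.07482088] [180.   45.   41.7]
t15.6 pos [ 0.5271 -0.2642  0.0931] rot [179.7  45.1  41.4] q [ 20.  40. -23.  81.  42. 100. -59.] F [ 0.1 -1.3 -2.1] grip 0.0636
turn rad [ 0.0012  0.0018 -0.0039] rows>= 1.0 | shift before turn [13.9 -0.4 12. ] after [13.9 -0.3 12. ]
```

>>> {"fn": "drive_tool", "kwargs": {
  "moves": [
    [[3.5, 0, 3], [0, 0, -0.004], 0.5],
    [[3.5, 0, 3], [0, 0, 0], 0.5],
    [[3.5, 0, 3], [0, 0, 0], 0.5],
    [[3, 0, 3], [0, 0, 0], 0.5],
    [[0, 0, 1], [0, 0, 0], 0.5],
    [[0, 0, 1], [0, 0, 0], 0.5],
    [[0, 0, 0], [0, 0, 0], 0.5]
  ]
}}

```text
time_s: 16.15
tool_pos: [0.5284, -0.2632, 0.0744]
tool_rot: [179.9, 45.0, 41.8]
force: [0.2, -0.2, -2.2]
grip_width: 0.0637
grasp_force: 25.0
```

>>> {"fn": "drive_tool", "kwargs": {
  "moves": [
    [[0, 0, 1], [0, 0, 0], 0.5],
    [[0, 0, 1], [0, 0, 0], 0.5],
    [[0, 0, 0], [0, 0, 0], 0.5]
  ]
}}

```text
time_s: 16.4
tool_pos: [0.5273, -0.2642, 0.0731]
tool_rot: [179.9, 45.0, 41.7]
force: [0.3, 0.5, -2.7]
grip_width: 0.0638
grasp_force: 25.0
```

>>> {"fn": "drive_tool", "kwargs": {
  "moves": [
    [[2, 0, 0], [0, 0, 0], 0.5],
    [[1, 0, 0], [0, 0, 0], 0.5],
    [[1, 0, 0], [0, 0, 0], 0.5],
    [[0, 0, 0], [0, 0, 0], 0.5]
  ]
}}

```text
time_s: 16.73
tool_pos: [0.5297, -0.2618, 0.07]
tool_rot: [179.9, 45.0, 41.8]
force: [0.4, 0.5, -3.4]
grip_width: 0.0641
grasp_force: 25.0
```

```bash
python3 easel.py 0 0
```

```text
C [ 0.5375992  -0.25448644  0.07998276] TCP [ 0.52899357 -0.26215378  0.06774981] [180.   45.   41.7]
t16.7 pos [ 0.5297 -0.2618  0.07  ] rot [179.9  45.   41.8] q [ 20.  42. -23.  81.  42.  99. -60.] F [ 0.4  0.5 -3.4] grip 0.0641
turn rad [ 0.0029 -0.0005  0.0013] rows>= 1.0 | shift before turn [ 1.1 -0.2  2.1] after [ 1.1 -0.2  2.1]
```

No contact yet. Advancing slowly in small steps.

>>> {"fn": "drive_tool", "kwargs": {
  "moves": [
    [[0, 0, 1], [0, 0, 0], 0.5],
    [[0, 0, 1], [0, 0, 0], 0.5],
    [[0, 0, 0], [0, 0, 0], 0.5]
  ]
}}

```text
time_s: 16.98
tool_pos: [0.5282, -0.2633, 0.0687]
tool_rot: [179.9, 45.0, 41.8]
force: [0.1, -0.3, -2.3]
grip_width: 0.0636
grasp_force: 25.0
```

>>> {"fn": "drive_tool", "kwargs": {
  "moves": [
    [[1, 0, 0], [0, 0, 0], 0.5],
    [[1, 0, 0], [0, 0, 0], 0.5],
    [[0, 0, 0], [0, 0, 0], 0.5]
  ]
}}

```text
time_s: 17.23
tool_pos: [0.5288, -0.2629, 0.0682]
tool_rot: [179.9, 45.1, 41.7]
force: [-3.0, -1.4, 0.9]
grip_width: 0.0637
grasp_force: 25.0
```

>>> {"fn": "drive_tool", "kwargs": {
  "moves": [
    [[0, 0, 1], [0, 0, 0], 0.5],
    [[0, 0, 0], [0, 0, 0], 0.5]
  ]
}}

```text
time_s: 17.4
tool_pos: [0.5286, -0.2632, 0.0677]
tool_rot: [179.8, 45.1, 41.7]
force: [-2.6, -1.3, 4.4]
grip_width: 0.0639
grasp_force: 25.0
```

Contact on the lip and then on the rest, at the expected spot. Release and back off.

>>> {"fn": "drive_tool", "kwargs": {
  "moves": [
    [[0, 0, 0.5], [0, 0, 0], 0.5],
    [[0, 0, 0], [0, 0, 0], 0.3],
    [[0, 0, 0], [0, 0, 0], 0],
    [[0, 0, 0], [0, 0, 0], 0],
    [[0, 0, 0], [0, 0, 0], 0],
    [[0, 0, 0], [0, 0, 0], 0],
    [[0, 0, 0], [0, 0, 0], 0],
    [[0, 0, 0], [0, 0, 0], 0]
  ]
}}

```text
time_s: 18.07
tool_pos: [0.5289, -0.2627, 0.0661]
tool_rot: [179.9, 45.0, 41.8]
force: [1.0, 0.4, 0.8]
grip_width: 0.0861
grasp_force: 0.0
```

>>> {"fn": "drive_tool", "kwargs": {
  "moves": [
    [[0, 0, -4], [0, 0, 0], 0],
    [[0, 0, -8], [0, 0, 0], 0],
    [[0, 0, -12], [0, 0, 0], 0],
    [[0, 0, -12], [0, 0, 0], 0],
    [[0, 0, -12], [0, 0, 0], 0],
    [[0, 0, -12], [0, 0, 0], 0],
    [[0, 0, -12], [0, 0, 0], 0],
    [[0, 0, -12], [0, 0, 0], 0],
    [[0, 0, -12], [0, 0, 0], 0],
    [[0, 0, 0], [0, 0, 0], 0]
  ]
}}

```text
time_s: 18.9
tool_pos: [0.5816, -0.2153, 0.1361]
tool_rot: [179.7, 44.8, 41.8]
force: [0.2, 0.0, -0.0]
grip_width: 0.0871
grasp_force: 0.0
```

```bash
python3 - <<'E'
from cell import env
import cv2,numpy as np
c=env.get_calibration("wrist");p,d=env.read_camera("wrist");s,e=env.read_camera("scene");k=env.get_calibration("scene")
np.savez("w4.npz",p=p,d=d,**{a:c[a] for a in("fx","fy","cx","cy","T")});np.savez("s4.npz",p=s,d=e,**{a:k[a] for a in("fx","fy","cx","cy","T")})
S=cv2.resize(s[190:300,150:280],(390,330))
cv2.imwrite("pics/e1.png",np.hstack([p[::2,::2],np.zeros((200,10,3),np.uint8)]) if 0 else np.hstack([cv2.resize(p,(400,250)),cv2.resize(S,(295,250))]))
print(env.get_obs()["tool_pos"],env.get_obs()["tool_rot"])
E
```

```text
[ 0.57983219 -0.21686977  0.13449615] [179.84638445  44.93497384  41.78637941]
```

View pics/e1.png

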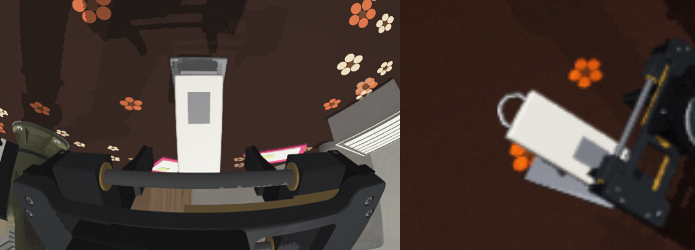

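The gauge sits centred on the easel, back facing up. In the wrist half the casing runs from (200,75) to (200,170). In the scene half the loop is free above the rest at (512,108). Next I measure it and plan the regrip from the marked-face side.

```bash
cat >regrip.py <<'E'
# python3 regrip.py back : pose 'back' mm short of the second grip
import sys,numpy as np
from plan import plan
from scipy.spatial.transform import Rotation as R
t=np.radians(-138.3);u=np.array([np.cos(t),np.sin(t),0]);Z=np.array([0,0,1.])
S=np.array([.5735,-.2225,.022]);zg=(u+Z)/2**.5;xg=(u-Z)/2**.5
D=np.radians(35);z=-u*np.cos(D)-Z*np.sin(D);y=np.cross(xg,-zg);M=R.from_matrix(np.c_[np.cross(y,z),y,z])
G=S+zg*.131-xg*.007;p=G-M.apply([0,0,-.024])-z*float(sys.argv[1])/1000
print("G",G,"TCP",p,M.as_euler('xyz',degrees=True));plan(p,M)
E
python3 gz.py 40 110; python3 easel.py 0 0; python3 regrip.py 120
```

```text
12243 pct [[-68.7, -30.7, 68.8], [-60.8, -27.9, 71.1], [12.6, 1.3, 72.6], [72.6, 30.1, 74.4], [89.7, 34.7, 101.6]]
plane z=0.024 x+0.062 y+73.0
rect tool xy ((1.6442489624023438, 0.6980247497558594), (63.916133880615234, 147.18223571777344), 89.79328918457031)
C [ 0.5375992  -0.25448644  0.07998276] TCP [ 0.52899357 -0.26215378  0.06774981] [180.   45.   41.7]
t19.1 pos [ 0.5792 -0.2175  0.1341] rot [179.9  45.   41.8] q [ 15.  43. -24.  71.  41. 108. -58.] F [-0.1  0.2  0.1] grip 0.0873
turn rad [ 0.0029 -0.      0.0009] rows>= 1.0 | shift before turn [-0.6 -0.3 94.4] after [-0.6 -0.  94.4]
G [ 0.50803384 -0.28082822  0.11958074] TCP [ 0.44931926 -0.333141    0.17464407] [180.  -55.   41.7]
t19.1 pos [ 0.5792 -0.2175  0.1341] rot [179.9  45.   41.8] q [ 15.  43. -24.  71.  41. 108. -58.] F [-0.1  0.2  0.1] grip 0.0873
turn rad [1.3000e-03 1.7453e+00 3.2000e-03] rows>= 15.0 | shift before turn [-151.7   -0.5   94.3] after [ -66.5   -0.  -165.7]
```

>>> {"fn": "drive_tool", "kwargs": {
  "moves": [
    [[0, 0, -5], [0, 0.1122, 0], 0],
    [[0, 0, -5], [0, 0.1122, 0], 0],
    [[0, 0, -5], [0, 0.1122, 0], 0],
    [[0, 0, -5], [0, 0.1122, 0], 0],
    [[0, 0, -5], [0, 0.1122, 0], 0],
    [[0, 0, -5], [0, 0.1122, 0], 0],
    [[0, 0, -5], [0, 0.1122, 0], 0],
    [[0, 0, -25], [0, 0, 0], 0],
    [[0, 0, -25], [0, 0, 0], 0],
    [[0, 0, -25], [0, 0, 0], 0],
    [[0, 0, -25], [0, 0, 0], 0],
    [[0, 0, 0], [0, 0, 0], 0]
  ]
}}

```text
time_s: 20.05
tool_pos: [0.5916, -0.2087, 0.2703]
tool_rot: [179.5, -0.2, 41.8]
force: [0.0, 0.4, 0.4]
grip_width: 0.0869
grasp_force: 0.0
```

```bash
python3 regrip.py 120
```

```text
G [ 0.50803384 -0.28082822  0.11958074] TCP [ 0.44931926 -0.333141    0.17464407] [180.  -55.   41.7]
t20.1 pos [ 0.5916 -0.2087  0.2703] rot [179.5  -0.2  41.8] q [ 45.  17. -36.  80.  10.  85. -38.] F [0.  0.4 0.4] grip 0.0869
turn rad [0.0073 0.9567 0.005 ] rows>= 8.0 | shift before turn [-189.4   -2.7   95. ] after [-186.8   -1.7 -100. ]
```

>>> {"fn": "drive_tool", "kwargs": {
  "moves": [
    [[-19, 0, 0], [0.0007, 0, 0], 0],
    [[-19, 0, 0], [0.0007, 0, 0], 0],
    [[-19, 0, 0], [0.0007, 0, 0], 0],
    [[-19, 0, 0], [0.0007, 0, 0], 0],
    [[-19, 0, 0], [0.0007, 0, 0], 0],
    [[-19, 0, 0], [0.0007, 0, 0], 0],
    [[-19, 0, 0], [0.0007, 0, 0], 0],
    [[-19, 0, 0], [0.0007, 0, 0], 0],
    [[-19, 0, 0], [0.0007, 0, 0], 0],
    [[-19, 0, 0], [0.0007, 0, 0], 0]
  ]
}}

```text
time_s: 20.88
tool_pos: [0.4467, -0.335, 0.264]
tool_rot: [-179.6, 0.0, 41.8]
force: [0.1, 0.0, 0.1]
grip_width: 0.0871
grasp_force: 0.0
```

>>> {"fn": "drive_tool", "kwargs": {
  "moves": [
    [[0, 0, 0], [0, 0.087, 0], 0],
    [[0, 0, 0], [0, 0.087, 0], 0],
    [[0, 0, 0], [0, 0.087, 0], 0],
    [[0, 0, 0], [0, 0.087, 0], 0],
    [[0, 0, 0], [0, 0.087, 0], 0],
    [[0, 0, 0], [0, 0.087, 0], 0],
    [[0, 0, 0], [0, 0.087, 0], 0],
    [[0, 0, 0], [0, 0.087, 0], 0],
    [[0, 0, 0], [0, 0.087, 0], 0],
    [[0, 0, 0], [0, 0.087, 0], 0],
    [[0, 0, 0], [0, 0.087, 0], 0],
    [[0, 0, 0], [0, 0, 0], 0]
  ]
}}

```text
time_s: 21.88
tool_pos: [0.4447, -0.3361, 0.2601]
tool_rot: [-178.6, -55.0, 40.3]
force: [-1.5, 0.4, -1.4]
grip_width: 0.0871
grasp_force: 0.0
```

```bash
python3 regrip.py 120
```

```text
G [ 0.50803384 -0.28082822  0.11958074] TCP [ 0.44931926 -0.333141    0.17464407] [180.  -55.   41.7]
t21.9 pos [ 0.4447 -0.3361  0.2601] rot [-178.6  -55.    40.3] q [ 85.  17. -22. 100. -46.  86.  27.] F [-1.5  0.4 -1.4] grip 0.0871
turn rad [-0.0044 -0.     -0.0145] rows>= 1.0 | shift before turn [-66.9   2.   53.5] after [-66.9   0.8  53.5]
```

>>> {"fn": "drive_tool", "kwargs": {
  "moves": [
    [[0, 0, 0], [-0.0044, 0, -0.0145], 0],
    [[-9.6, 0.1, 7.6], [0, 0, 0], 0],
    [[-9.6, 0.1, 7.6], [0, 0, 0], 0],
    [[-9.6, 0.1, 7.6], [0, 0, 0], 0],
    [[-9.6, 0.1, 7.6], [0, 0, 0], 0],
    [[-9.6, 0.1, 7.6], [0, 0, 0], 0],
    [[-9.6, 0.1, 7.6], [0, 0, 0], 0],
    [[-9.6, 0.1, 7.6], [0, 0, 0], 0],
    [[0, 0, 0], [0, 0, 0], 0]
  ]
}}

```text
time_s: 22.63
tool_pos: [0.4525, -0.3308, 0.1764]
tool_rot: [179.5, -54.9, 42.5]
force: [0.6, -0.5, 0.4]
grip_width: 0.0871
grasp_force: 0.0
```

```bash
python3 regrip.py 0; python3 gz.py 20 140; python3 - <<'E'
from cell import env
import cv2,numpy as np
p,d=env.read_camera("wrist");s,e=env.read_camera("scene")
cv2.imwrite("pics/r1.png",np.hstack([cv2.resize(p,(480,300)),cv2.resize(s[180:300,130:258],(320,300))]))
E
```

```text
G [ 0.50803384 -0.28082822  0.11958074] TCP [ 0.52271248 -0.26775003  0.1058149 ] [180.  -55.   41.7]
t22.6 pos [ 0.4525 -0.3308  0.1764] rot [179.5 -54.9  42.5] q [ 84.  22. -22. 104. -46.  78.  33.] F [ 0.6 -0.5  0.4] grip 0.0871
turn rad [-0.0038  0.0018  0.0083] rows>= 1.0 | shift before turn [-3.400e+00  1.000e-01  1.178e+02] after [ -3.7  -0.4 117.8]
1834 pct [[-110.2, -31.0, 46.9], [-107.8, -27.3, 48.9], [0.4, 0.6, 74.1], [4.6, 28.7, 138.1], [5.2, 31.7, 139.6]]
plane z=-0.675 x+0.024 y+81.2
rect tool xy ((-14.2034912109375, 0.4844627380371094), (38.56955337524414, 63.62416076660156), 1.1078373193740845)
```

View pics/r1.png

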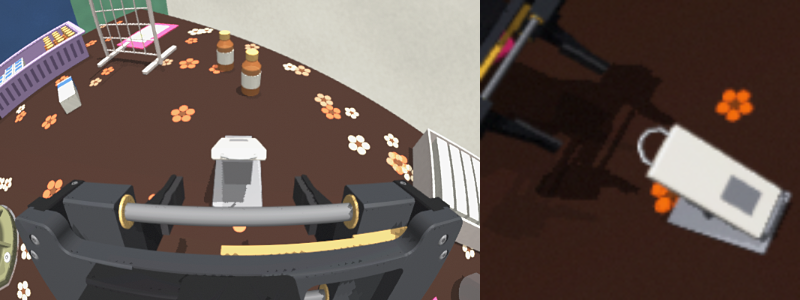

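The wrist half shows the casing's upper end centred between the fingers at (238,145), the loop hidden behind it. The scene half shows the gripper arriving from the loop side. Advancing along the tool axis.

>>> {"fn": "drive_tool", "kwargs": {
  "moves": [
    [[-3.5, 0, 10], [-0.0038, 0.0018, 0.0083], 0],
    [[0, 0, 11], [0, 0, 0], 0],
    [[0, 0, 11], [0, 0, 0], 0],
    [[0, 0, 11], [0, 0, 0], 0],
    [[0, 0, 11], [0, 0, 0], 0],
    [[0, 0, 11], [0, 0, 0], 0],
    [[0, 0, 11], [0, 0, 0], 0],
    [[0, 0, 10], [0, 0, 0], 0],
    [[0, 0, 10], [0, 0, 0], 0],
    [[0, 0, 8], [0, 0, 0], 0],
    [[0, 0, 7], [0, 0, 0], 0],
    [[0, 0, 4], [0, 0, 0], 0]
  ]
}}

```text
time_s: 23.78
tool_pos: [0.5226, -0.2702, 0.11]
tool_rot: [179.6, -55.0, 42.0]
force: [-0.4, 0.3, -0.2]
grip_width: 0.0871
grasp_force: 0.0
```

```bash
python3 regrip.py 0
```

```text
G [ 0.50803384 -0.28082822  0.11958074] TCP [ 0.52271248 -0.26775003  0.1058149 ] [180.  -55.   41.7]
t23.8 pos [ 0.5226 -0.2702  0.11  ] rot [179.6 -55.   42. ] q [ 78.  25. -26. 109. -50.  66.  35.] F [-0.4  0.3 -0.2] grip 0.0871
turn rad [0.002  0.0004 0.0031] rows>= 1.0 | shift before turn [-2.4 -1.7  3.8] after [-2.4 -1.7  3.8]
```

>>> {"fn": "drive_tool", "kwargs": {
  "moves": [
    [[-1.5, -1, 2], [0, 0, 0], 0],
    [[0, 0, 0], [0, 0, 0], 0],
    [[0, 0, 0], [0, 0, 0], 0.5],
    [[0, 0, 0], [0, 0, 0], 0.5],
    [[0, 0, 0], [0, 0, 0], 0.5],
    [[0, 0, 0], [0, 0, 0], 0.5],
    [[0, 0, 0], [0, 0, 0], 0.5],
    [[0, 0, 0], [0, 0, 0], 0.5],
    [[0, 0, 0], [0, 0, 0], 0.5]
  ],
  "newtons": 40
}}

```text
time_s: 24.53
tool_pos: [0.522, -0.2701, 0.1082]
tool_rot: [179.6, -55.0, 42.0]
force: [-1.1, -0.8, 1.9]
grip_width: 0.0637
grasp_force: 39.9
```

```bash
python3 regrip.py 0
```

```text
G [ 0.50803384 -0.28082822  0.11958074] TCP [ 0.52271248 -0.26775003  0.1058149 ] [180.  -55.   41.7]
t24.5 pos [ 0.522  -0.2701  0.1082] rot [179.6 -55.   42. ] q [ 79.  25. -26. 109. -50.  65.  35.] F [-1.1 -0.8  1.9] grip 0.0637
turn rad [0.0033 0.0008 0.0032] rows>= 1.0 | shift before turn [-0.8 -1.3  3.1] after [-0.8 -1.3  3.1]
```

>>> {"fn": "drive_tool", "kwargs": {
  "moves": [
    [[3, 0, -2], [0, 0, 0], 0.5],
    [[8, 0, -5.6], [0, 0, 0], 0.5],
    [[13, 0, -9], [0, 0, 0], 0.5],
    [[13, 0, -9], [0, 0, 0], 0.5],
    [[13, 0, -9], [0, 0, 0], 0.5],
    [[13, 0, -9], [0, 0, 0], 0.5],
    [[13, 0, -9], [0, 0, 0], 0.5],
    [[13, 0, -9], [0, 0, 0], 0.5],
    [[13, 0, -9], [0, 0, 0], 0.5],
    [[13, 0, -9], [0, 0, 0], 0.5],
    [[13, 0, -9], [0, 0, 0], 0.5],
    [[13, 0, -9], [0, 0, 0], 0.5]
  ]
}}

```text
time_s: 25.53
tool_pos: [0.5223, -0.2684, 0.2811]
tool_rot: [179.6, -54.9, 42.0]
force: [-0.3, 0.5, -2.5]
grip_width: 0.0636
grasp_force: 39.9
```

>>> {"fn": "drive_tool", "kwargs": {
  "moves": [
    [[0, 0, 0], [0, -0.0785, 0], 0.5],
    [[0, 0, 0], [0, -0.0785, 0], 0.5],
    [[0, 0, 0], [0, -0.0785, 0], 0.5],
    [[0, 0, 0], [0, -0.0785, 0], 0.5],
    [[0, 0, 0], [0, -0.0785, 0], 0.5],
    [[0, 0, 0], [0, -0.0785, 0], 0.5],
    [[0, 0, 0], [0, -0.0785, 0], 0.5],
    [[0, 0, 0], [0, -0.0785, 0], 0.5],
    [[0, 0, 0], [0, -0.0785, 0], 0.5],
    [[0, 0, 0], [0, -0.0785, 0], 0.5],
    [[0, 0, 0], [0, 0, 0], 0.5]
  ]
}}

```text
time_s: 26.45
tool_pos: [0.5255, -0.2634, 0.2816]
tool_rot: [179.7, -10.1, 42.1]
force: [2.0, 2.8, -1.7]
grip_width: 0.0632
grasp_force: 39.9
```

```bash
python3 plan.py .4 -.1 .3 180 -10 20.4; python3 - <<'E'
from cell import env
from h import *
from scipy.spatial.transform import Rotation as R
o=env.get_obs();A=R.from_euler('xyz',o["tool_rot"],degrees=True)
for n in("scene","top"):
    c=env.get_calibration(n);p,d=env.read_camera(n);c=dict(c,p=p,d=d);P=pts(c)
    q=A.inv().apply((P-o["tool_pos"]).reshape(-1,3)).reshape(400,640,3)*1000
    m=(p.min(2)>150)&(p.max(2).astype(int)-p.min(2)<60)&(abs(q[...,1])<40)&(q[...,2]>-120)&(q[...,2]<140)&(abs(q[...,0])<60)&(P[...,2]>.05)
    g=q[m];print(n,len(g))
    if len(g)>20:
        print(np.percentile(g,[1,5,50,95,99],0).round(1).tolist())
        b=g[g[:,2]>-20]
        if len(b)>20:print(np.linalg.lstsq(np.c_[b[:,1:],np.ones(len(b))],b[:,0],rcond=None)[0])
    np.savez(n+"5.npz",p=p,d=d,**{a:c[a] for a in("fx","fy","cx","cy","T")})
E
```

```text
t26.4 pos [ 0.5255 -0.2634  0.2816] rot [179.7 -10.1  42.1] q [ 59.   9. -32.  88.  -5.  80. -20.] F [ 2.   2.8 -1.7] grip 0.0632
turn rad [-0.0614 -0.0022  0.3736] rows>= 4.0 | shift before turn [  19.5 -205.3  -16.2] after [ -56.5 -196.9  -28.7]
scene 49
[[-2.0, -26.9, -61.2], [-0.2, -24.7, -41.9], [3.6, 6.7, -39.6], [7.8, 24.1, -37.7], [8.5, 26.4, -37.1]]
top 16
```

>>> {"fn": "drive_tool", "kwargs": {
  "moves": [
    [[0, 0, 0], [-0.0123, 0, 0.0747], 0.5],
    [[0, 0, 0], [-0.0123, 0, 0.0747], 0.5],
    [[0, 0, 0], [-0.0123, 0, 0.0747], 0.5],
    [[0, 0, 0], [-0.0123, 0, 0.0747], 0.5],
    [[0, 0, 0], [-0.0123, 0, 0.0747], 0.5],
    [[0, 0, 0], [0, 0, 0], 0.5]
  ]
}}

```text
time_s: 27.05
tool_pos: [0.5208, -0.2696, 0.2792]
tool_rot: [-179.9, -10.0, 19.7]
force: [0.0, 0.8, -1.7]
grip_width: 0.0638
grasp_force: 39.9
```

```bash
cat >hang.py <<'E'
# python3 hang.py out up [lat]: loop centre 'out' mm from the grid plane, 'up' mm above rod centre
import sys,numpy as np
from plan import plan
from scipy.spatial.transform import Rotation as R
t=np.radians(20.4);u=np.array([np.cos(t),np.sin(t),0]);v=np.array([-u[1],u[0],0])
out,up=[float(a)/1000 for a in sys.argv[1:3]];lat=float(sys.argv[3])/1000 if len(sys.argv)>3 else 0
M=R.from_euler('xyz',[180,-10,20.4],degrees=True)
L=u*(.681-out)+v*(.088+lat)+[0,0,.265+up];p=L-M.apply([.0044,0,-.0504]);print("L",L,"TCP",p);plan(p,M)
E
python3 hang.py 170 7
```

```text
L [0.44827676 0.26060113 0.272     ] TCP [0.45241834 0.26214137 0.22160164]
t27.1 pos [ 0.5208 -0.2696  0.2792] rot [-179.9  -10.    19.7] q [ 58.   6. -31.  91.  -5.  77. -42.] F [ 0.   0.8 -1.7] grip 0.0638
turn rad [ 0.0002 -0.0007 -0.0126] rows>= 1.0 | shift before turn [ 102.8 -523.5   77.8] after [ 109.4 -522.2   77.8]
```

>>> {"fn": "drive_tool", "kwargs": {
  "moves": [
    [[4.7, -21.8, 0.9], [0, 0, 0], 0.5],
    [[4.7, -21.8, 0.9], [0, 0, 0], 0.5],
    [[4.7, -21.8, 0.9], [0, 0, 0], 0.5],
    [[4.7, -21.8, 0.9], [0, 0, 0], 0.5],
    [[4.7, -21.8, 0.9], [0, 0, 0], 0.5],
    [[4.7, -21.8, 0.9], [0, 0, 0], 0.5],
    [[4.7, -21.8, 0.9], [0, 0, 0], 0.5],
    [[4.7, -21.8, 0.9], [0, 0, 0], 0.5],
    [[4.7, -21.8, 0.9], [0, 0, 0], 0.5],
    [[4.7, -21.8, 0.9], [0, 0, 0], 0.5],
    [[4.7, -21.8, 0.9], [0, 0, 0], 0.5],
    [[4.7, -21.8, 0.9], [0, 0, 0], 0.5]
  ]
}}

```text
time_s: 28.05
tool_pos: [0.4862, -0.003, 0.2786]
tool_rot: [-179.9, -10.0, 20.0]
force: [0.9, 0.5, -2.5]
grip_width: 0.0636
grasp_force: 39.9
```

>>> {"fn": "drive_tool", "kwargs": {
  "moves": [
    [[4.7, -21.8, 0.9], [0, 0, 0], 0.5],
    [[4.7, -21.8, 0.9], [0, 0, 0], 0.5],
    [[4.7, -21.8, 0.9], [0, 0, 0], 0.5],
    [[4.7, -21.8, 0.9], [0, 0, 0], 0.5],
    [[4.7, -21.8, 0.9], [0, 0, 0], 0.5],
    [[4.7, -21.8, 0.9], [0, 0, 0], 0.5],
    [[4.7, -21.8, 0.9], [0, 0, 0], 0.5],
    [[4.7, -21.8, 0.9], [0, 0, 0], 0.5],
    [[4.7, -21.8, 0.9], [0, 0, 0], 0.5],
    [[4.7, -21.8, 0.9], [0, 0, 0], 0.5],
    [[4.7, -21.8, 0.9], [0, 0, 0], 0.5],
    [[4.7, -21.8, 0.9], [0, 0, 0], 0.5]
  ]
}}

```text
time_s: 29.05
tool_pos: [0.4513, 0.2624, 0.2778]
tool_rot: [-180.0, -10.0, 20.0]
force: [-0.2, -0.4, -2.8]
grip_width: 0.0635
grasp_force: 39.9
```

```bash
python3 hang.py 170 7
```

```text
L [0.44827676 0.26060113 0.272     ] TCP [0.45241834 0.26214137 0.22160164]
t29.1 pos [0.4513 0.2624 0.2778] rot [-180.  -10.   20.] q [ 41. -13. -65. 101. -11.  74. -92.] F [-0.2 -0.4 -2.8] grip 0.0635
turn rad [ 0.0006  0.0002 -0.0075] rows>= 1.0 | shift before turn [-8.8  0.7 55.6] after [-8.8  0.7 55.6]
```

>>> {"fn": "drive_tool", "kwargs": {
  "moves": [
    [[-1.1, 0, 7], [0, 0, -0.0075], 0.5],
    [[-1.1, 0, 7], [0, 0, 0], 0.5],
    [[-1.1, 0, 7], [0, 0, 0], 0.5],
    [[-1.1, 0, 7], [0, 0, 0], 0.5],
    [[-1.1, 0, 7], [0, 0, 0], 0.5],
    [[-1.1, 0, 7], [0, 0, 0], 0.5],
    [[-1.1, 0, 7], [0, 0, 0], 0.5],
    [[-1.1, 0, 7], [0, 0, 0], 0.5],
    [[0, 0, 0], [0, 0, 0], 0.5]
  ]
}}

```text
time_s: 29.8
tool_pos: [0.4516, 0.2622, 0.2196]
tool_rot: [180.0, -9.9, 20.4]
force: [-1.4, 0.3, -1.4]
grip_width: 0.0641
grasp_force: 39.9
```

```bash
python3 hang.py 170 7; python3 - <<'E'
from cell import env
from h import *
from scipy.spatial.transform import Rotation as R
o=env.get_obs();A=R.from_euler('xyz',o["tool_rot"],degrees=True);ims=[]
for n in("scene","top"):
    c=env.get_calibration(n);p,d=env.read_camera(n);c=dict(c,p=p,d=d);P=pts(c)
    q=A.inv().apply((P-o["tool_pos"]).reshape(-1,3)).reshape(400,640,3)*1000
    m=(p.min(2)>90)&(p.max(2).astype(int)-p.min(2)<60)&(abs(q[...,1])<40)&(q[...,2]>-80)&(q[...,2]<140)&(abs(q[...,0])<50)&(P[...,2]>.07)
    g=q[m];print(n,len(g));
    if len(g)>20:print(np.percentile(g,[1,5,50,95,99],0).round(1).tolist())
    np.savez(n+"6.npz",p=p,d=d,**{a:c[a] for a in("fx","fy","cx","cy","T")})
    a,b=(350,100) if n=="scene" else (150,165)
    ims.append(cv2.resize(p[b:b+100,a-20:a+80],None,fx=4,fy=4,interpolation=cv2.INTER_CUBIC))
cv2.imwrite("pics/hk.png",np.hstack(ims))
E
```

```text
L [0.44827676 0.26060113 0.272     ] TCP [0.45241834 0.26214137 0.22160164]
t29.8 pos [0.4516 0.2622 0.2196] rot [180.   -9.9  20.4] q [ 42. -10. -69. 107.  -9.  67. -94.] F [-1.4  0.3 -1.4] grip 0.0641
turn rad [0.0007 0.0021 0.0002] rows>= 1.0 | shift before turn [ 1.1  0.3 -1.8] after [ 1.1  0.3 -1.8]
scene 65
[[-26.6, -30.7, -59.1], [-25.1, -26.0, -40.3], [6.2, 0.5, -36.4], [9.5, 32.4, 100.4], [10.1, 33.0, 108.2]]
top 53
[[-7.9, 8.5, -63.7], [-5.5, 9.9, -59.5], [3.6, 16.6, -40.7], [8.7, 22.9, -31.1], [9.5, 23.9, -17.5]]
```

View pics/hk.png

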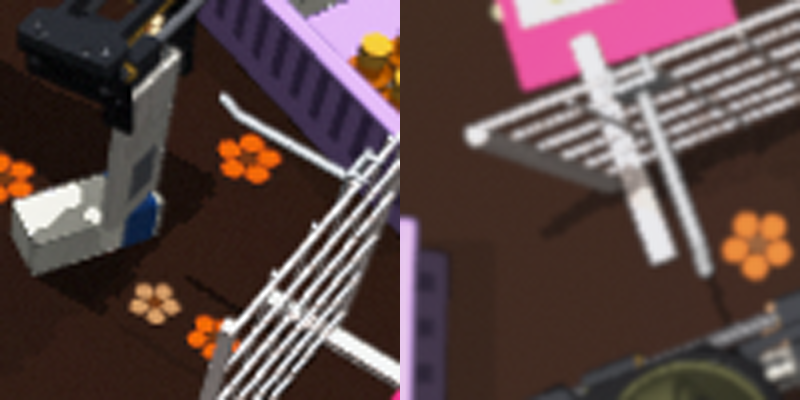

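The scene half shows the gauge held upright, its back with the grey plate at (140,165) facing the grid and the loop above. The hook tip is at (222,97). The top half shows the rod tip at (707,270) with the gripper below it. That is the last picture I may view, so from here I check numerically, starting with a fit of the gauge's back plane.

```bash
python3 - <<'E'
from h import *
from scipy.spatial.transform import Rotation as R
A=R.from_euler('xyz',[180,-9.9,20.4],degrees=True);o=np.array([.4516,.2622,.2196])
c=load("scene6.npz");P=pts(c)
poly=np.array([(140,90),(165,75),(148,200),(112,225)])/4+[330,100]
m=np.zeros((400,640),np.uint8);cv2.fillPoly(m,[poly.round().astype(np.int32)],1)
q=P[m>0];print(len(q),np.isnan(q[:,0]).sum());q=q[~np.isnan(q[:,0])]
for i in range(4):
    ce=np.median(q,0) if i==0 else q.mean(0);n=np.linalg.svd(q-ce)[2][2];e=abs((q-ce)@n);q=q[e<max(.004,2*np.median(e))]
n*=np.sign(n[0]);print(len(q),"centre",ce,"normal",n,"heading",np.degrees(np.arctan2(n[1],n[0])),"elev",np.degrees(np.arcsin(n[2])),"rms",e.std(),"tool",A.inv().apply(ce-o)*1000,A.inv().apply(n))
# rod by depth in the same cam
for n_,b in(("scene",(380,118,416,146)),("top",(190,180,215,240))):
    c=load(n_+"6.npz");P=pts(c);x0,y0,x1,y1=b;k=P[y0:y1,x0:x1].reshape(-1,3);t=np.radians(20.4);u=np.array([np.cos(t),np.sin(t)]);v=np.array([-u[1],u[0]])
    lo=k[:,:2]@u;la=k[:,:2]@v;s=(k[:,2]>.25)&(k[:,2]<.285)&(lo<.665)&(abs(la-.088)<.02)
    print(n_,s.sum());
    if s.sum():
        for a,z in((.565,.58),(.58,.61),(.61,.64),(.64,.665)):
            w=s&(lo>a)&(lo<z);print(a,w.sum(),np.median(la[w]),np.median(k[w,2]),lo[w].min() if w.any() else 0)
E
```

```text
259 0
218 centre [0.45673114 0.25734795 0.18315095] normal [9.38958726e-01 3.44029398e-01 5.32965882e-04] heading 20.122560875688503 elev 0.030536697082446874 rms 0.00041119289152345885 tool [-3.19504787  6.33630991 36.44237497] [0.98518927 0.00484221 0.17140203]
scene 93
0.565 11 0.08364730064639171 0.2714512740006595 0.5673228074638013
0.58 31 0.08451753006688265 0.2657163484612777 0.5802867733676165
0.61 27 0.08494886261070923 0.26561896750996306 0.6108672936990978
0.64 24 0.0845922439663229 0.2661722921745329 0.6402839084517734
top 152
0.565 19 0.08908219908857572 0.27446478333271784 0.5671655964186261
0.58 47 0.08877083095775395 0.2670377380195963 0.5804153570390995
0.61 47 0.08949605264423897 0.26776968328210016 0.6101912493344018
0.64 39 0.0893344252351699 0.2675307876750097 0.6402891353732802
```

>>> {"fn": "drive_tool", "kwargs": {
  "moves": [
    [[1.1, 0.3, -1.8], [0, 0.002, 0], 0.5],
    [[7.9, 0, 1.4], [0, 0, 0], 0.5],
    [[7.9, 0, 1.4], [0, 0, 0], 0.5],
    [[7.9, 0, 1.4], [0, 0, 0], 0.5],
    [[7.9, 0, 1.4], [0, 0, 0], 0.5],
    [[7.9, 0, 1.4], [0, 0, 0], 0.5],
    [[5.9, 0, 1], [0, 0, 0], 0.5],
    [[0, 0, 0], [0, 0, 0], 0.5]
  ]
}}

```text
time_s: 30.57
tool_pos: [0.498, 0.2789, 0.2238]
tool_rot: [-179.9, -10.2, 20.3]
force: [0.1, -0.8, -2.3]
grip_width: 0.0637
grasp_force: 39.9
```

```bash
python3 hang.py 114 7; cat >lc.py <<'E'
# loop wire in the top view: bright pixels above casing end, height .27-.3, relative to hook frame
from cell import env
from h import *
t=np.radians(20.4);u=np.array([np.cos(t),np.sin(t)]);v=np.array([-u[1],u[0]])
for n in("scene","top"):
    c=env.get_calibration(n);p,d=env.read_camera(n);P=pts(dict(c,d=d))
    lo=681-P[...,:2]@u*1000;la=P[...,:2]@v*1000-88;z=P[...,2]*1000-265
    m=(lo>5)&(lo<175)&(abs(la)<28)&(z>-25)&(z<22)&(p.min(2)>110)
    for a in range(5,175,10):
        w=m&(lo>=a)&(lo<a+10)
        if w.any():print(n,a,w.sum(),"lat",np.percentile(la[w],[2,50,98]).round(1),"z",np.percentile(z[w],[2,50,98]).round(1))
E
python3 lc.py
```

```text
L [0.50076455 0.28012117 0.272     ] TCP [0.50490613 0.28166141 0.22160164]
t30.6 pos [0.498  0.2789 0.2238] rot [-179.9  -10.2   20.3] q [  39.    7.  -76.  101.   10.   68. -109.] F [ 0.1 -0.8 -2.3] grip 0.0637
turn rad [-0.0016 -0.0032 -0.0009] rows>= 1.0 | shift before turn [ 6.9 -0.2  3.5] after [ 6.9 -0.2  3.4]
scene 5 9 lat [-14.5  -5.1   7.9] z [-10.3  16.6  20.9]
scene 15 9 lat [-5.2 -1.8  1.9] z [-2.2  1.   3.1]
scene 25 7 lat [-3.9 -3.1 -1.7] z [-1.1  1.5  6. ]
scene 35 8 lat [-4.2 -2.7  0.8] z [-0.3  1.8  2.7]
scene 45 7 lat [-6.2 -2.2  0.6] z [-0.5  2.   2.6]
scene 55 8 lat [-5.5 -2.9 -0.1] z [0.2 2.2 3. ]
scene 65 8 lat [-5.8 -2.5  1. ] z [-0.2  0.8  4.8]
scene 75 7 lat [-6.3 -3.4 -0.1] z [0.  2.5 4. ]
scene 85 7 lat [-4.9 -2.4  0.2] z [-0.4  1.5  4.6]
scene 95 9 lat [-5.1 -2.9  0.6] z [0.3 3.5 7.9]
scene 105 6 lat [-22.7   4.   21.4] z [-5.5 -4.5 -2.1]
scene 115 17 lat [-24.5  -0.6  27.3] z [-7.8 -2.5  0.3]
top 5 36 lat [-10.1   1.6  15. ] z [-3.8 17.2 21.2]
top 15 16 lat [-1.3  1.8  4.7] z [-0.5  2.6  4.6]
top 25 13 lat [-0.9  1.2  4.5] z [0.5 3.4 7.7]
top 35 18 lat [-1.3  1.2  5.3] z [-0.5  2.2  6.7]
top 45 15 lat [-1.2  1.8  4.8] z [-0.7  2.1  6.1]
top 55 16 lat [-1.4  1.6  5.5] z [-2.4  2.3  5. ]
top 65 16 lat [-1.3  0.8  4.3] z [-1.   3.4  5.9]
top 75 15 lat [-0.8  1.2  4.9] z [-2.6  2.8  7.5]
top 85 13 lat [-1.7  1.5  4.1] z [0.1 3.8 4.7]
top 115 23 lat [-23.8 -18.5 -10.8] z [-4.5 -2.2 10.2]
top 125 15 lat [-23.4 -17.5 -11.1] z [-9.2 -1.2  1.3]
```

>>> {"fn": "drive_tool", "kwargs": {
  "moves": [
    [[0, 0, 0], [0, 0, 0], 0.5],
    [[0, 0, 0], [0, 0, 0], 0.5],
    [[0, 0, 0], [0, 0, 0], 0.5]
  ]
}}

```text
time_s: 30.92
tool_pos: [0.4964, 0.2785, 0.2236]
tool_rot: [179.9, -10.2, 20.4]
force: [0.1, -1.0, -2.7]
grip_width: 0.0633
grasp_force: 39.9
```

```bash
python3 hang.py 104 6
```

```text
L [0.51013737 0.28360689 0.271     ] TCP [0.51427895 0.28514713 0.22060164]
t30.9 pos [0.4964 0.2785 0.2236] rot [179.9 -10.2  20.4] q [  39.    7.  -76.  101.   10.   68. -109.] F [ 0.1 -1.  -2.7] grip 0.0633
turn rad [ 0.0026 -0.0029  0.0003] rows>= 1.0 | shift before turn [18.2 -0.   6.3] after [18.2  0.   6.2]
```

>>> {"fn": "drive_tool", "kwargs": {
  "moves": [
    [[3, 0, 1], [0, 0, 0], 0.5],
    [[3, 0, 1], [0, 0, 0], 0.5],
    [[3, 0, 1], [0, 0, 0], 0.5],
    [[3, 0, 1], [0, 0, 0], 0.5],
    [[0, 0, 0], [0, 0, 0], 0.5]
  ]
}}

```text
time_s: 31.33
tool_pos: [0.5089, 0.2833, 0.2214]
tool_rot: [180.0, -10.1, 20.4]
force: [0.4, -0.5, -2.0]
grip_width: 0.0635
grasp_force: 39.9
```

```bash
python3 hang.py 104 6
```

```text
L [0.51013737 0.28360689 0.271     ] TCP [0.51427895 0.28514713 0.22060164]
t31.3 pos [0.5089 0.2833 0.2214] rot [180.  -10.1  20.4] q [  35.   10.  -74.   99.   14.   68. -112.] F [ 0.4 -0.5 -2. ] grip 0.0635
turn rad [ 0.     -0.0023 -0.    ] rows>= 1.0 | shift before turn [5.5 0.1 1.8] after [5.5 0.1 1.7]
```

>>> {"fn": "drive_tool", "kwargs": {
  "moves": [
    [[3, 0, 0.8], [0, 0, 0], 0.5],
    [[3, 0, 0.8], [0, 0, 0], 0.5],
    [[3, 0, 0.8], [0, 0, 0], 0.5],
    [[3, 0, 0.9], [0, 0, 0], 0.5],
    [[0, 0, 0], [0, 0, 0], 0.5]
  ]
}}

```text
time_s: 31.75
tool_pos: [0.5205, 0.2876, 0.2203]
tool_rot: [180.0, -10.1, 20.4]
force: [0.8, 0.2, -1.3]
grip_width: 0.0635
grasp_force: 39.9
```

```bash
python3 hang.py 87 3; python3 lc.py | grep -v " [1-6]5 "
```

```text
L [0.52607116 0.28953261 0.268     ] TCP [0.53021274 0.29107285 0.21760164]
t31.8 pos [0.5205 0.2876 0.2203] rot [180.  -10.1  20.4] q [  32.   13.  -73.   98.   17.   69. -114.] F [ 0.8  0.2 -1.3] grip 0.0635
turn rad [ 0.0004 -0.0025 -0.    ] rows>= 1.0 | shift before turn [9.6 0.1 4.5] after [9.7 0.1 4.5]
scene 5 11 lat [-14.1  -3.8  12.2] z [-8.4 17.  18.8]
scene 75 5 lat [-5.4 -3.1  0.9] z [-1.2  2.2  3.7]
scene 85 11 lat [-25.   17.2  23.6] z [-9.2 -6.8 -4.4]
scene 95 1 lat [25.9 25.9 25.9] z [-5.4 -5.4 -5.4]
top 5 36 lat [-10.9   2.   14.6] z [-3.7 16.8 21.7]
top 85 9 lat [-22.6 -16.3 -10.2] z [-6.9 -5.1 -2.9]
top 95 32 lat [-23.5 -18.  -11.3] z [-10.7  -4.7  10.6]
top 105 1 lat [-15.1 -15.1 -15.1] z [-9.5 -9.5 -9.5]
```

>>> {"fn": "drive_tool", "kwargs": {
  "moves": [
    [[3, 0, 1.2], [0, 0, 0], 0.5],
    [[3, 0, 1.2], [0, 0, 0], 0.5],
    [[3, 0, 1.2], [0, 0, 0], 0.5],
    [[2, 0, 1], [0, 0, 0], 0.5],
    [[0, 0, 0], [0, 0, 0], 0.5]
  ]
}}

```text
time_s: 32.27
tool_pos: [0.5312, 0.2915, 0.2176]
tool_rot: [180.0, -10.1, 20.4]
force: [0.2, 0.3, -3.4]
grip_width: 0.0639
grasp_force: 39.9
```

```bash
python3 hang.py 86 -6
```

```text
L [0.52700844 0.28988118 0.259     ] TCP [0.53115002 0.29142142 0.20860164]
t32.3 pos [0.5312 0.2915 0.2176] rot [180.  -10.1  20.4] q [  29.   15.  -71.   97.   19.   69. -115.] F [ 0.2  0.3 -3.4] grip 0.0639
turn rad [ 0.0006 -0.0022 -0.    ] rows>= 1.0 | shift before turn [-1.7  0.1  8.8] after [-1.7  0.1  8.8]
```

Lower until the loop takes the weight.

>>> {"fn": "drive_tool", "kwargs": {
  "moves": [
    [[-0.4, 0, 2], [0, 0, 0], 0.5],
    [[-0.4, 0, 2], [0, 0, 0], 0.5],
    [[-0.3, 0, 2], [0, 0, 0], 0.5],
    [[-0.3, 0, 2], [0, 0, 0], 0.5],
    [[0, 0, 0], [0, 0, 0], 0.5]
  ]
}}

```text
time_s: 32.68
tool_pos: [0.5305, 0.2912, 0.2091]
tool_rot: [179.9, -10.1, 20.4]
force: [-0.4, -0.2, -2.9]
grip_width: 0.0637
grasp_force: 39.9
```

>>> {"fn": "drive_tool", "kwargs": {
  "moves": [
    [[-0.2, 0, 1], [0, 0, 0], 0.5],
    [[-0.2, 0, 1], [0, 0, 0], 0.5],
    [[0, 0, 0], [0, 0, 0], 0.5]
  ]
}}

```text
time_s: 32.93
tool_pos: [0.5307, 0.2914, 0.2075]
tool_rot: [179.9, -10.1, 20.4]
force: [0.9, -1.2, -2.5]
grip_width: 0.0638
grasp_force: 39.9
```

>>> {"fn": "drive_tool", "kwargs": {
  "moves": [
    [[-0.2, 0, 1], [0, 0, 0], 0.5],
    [[-0.2, 0, 1], [0, 0, 0], 0.5],
    [[0, 0, 0], [0, 0, 0], 0.5]
  ]
}}

```text
time_s: 33.18
tool_pos: [0.5309, 0.2916, 0.2059]
tool_rot: [179.9, -10.2, 20.4]
force: [-0.4, -0.4, -0.8]
grip_width: 0.0639
grasp_force: 39.9
```

>>> {"fn": "drive_tool", "kwargs": {
  "moves": [
    [[-0.2, 0, 1], [0, 0, 0], 0.5],
    [[-0.2, 0, 1], [0, 0, 0], 0.5],
    [[0, 0, 0], [0, 0, 0], 0.5]
  ]
}}

```text
time_s: 33.43
tool_pos: [0.5314, 0.2918, 0.2054]
tool_rot: [179.9, -10.2, 20.4]
force: [-2.7, -3.6, 7.7]
grip_width: 0.0643
grasp_force: 39.9
```

>>> {"fn": "drive_tool", "kwargs": {
  "moves": [
    [[0.2, 0, -1], [0, 0, 0], 0.5],
    [[0, 0, 0], [0, 0, 0], 0.5],
    [[0, 0, 0], [0, 0, 0], 0.25],
    [[0, 0, 0], [0, 0, 0], 0.2],
    [[0, 0, 0], [0, 0, 0], 0.1],
    [[0, 0, 0], [0, 0, 0], 0],
    [[0, 0, 0], [0, 0, 0], 0],
    [[0, 0, 0], [0, 0, 0], 0],
    [[0, 0, 0], [0, 0, 0], 0],
    [[0, 0, 0], [0, 0, 0], 0]
  ],
  "newtons": 5
}}

```text
time_s: 34.27
tool_pos: [0.5307, 0.2915, 0.2046]
tool_rot: [179.9, -10.1, 20.4]
force: [0.0, 0.4, 0.1]
grip_width: 0.0868
grasp_force: 0.0
```

```bash
cat >gc.py <<'E'
# back plane of the hanging gauge from the scene camera, hook frame (mm)
from cell import env
from h import *
t=np.radians(20.4);u=np.array([np.cos(t),np.sin(t)]);v=np.array([-u[1],u[0]])
c=env.get_calibration("scene");p,d=env.read_camera("scene");P=pts(dict(c,d=d))
lo=681-P[...,:2]@u*1000;la=P[...,:2]@v*1000-88;z=P[...,2]*1000-265
m=(lo>10)&(lo<105)&(abs(la)<45)&(z>-175)&(z<-28)&(p.min(2)>70)
g=np.c_[lo[m],la[m],z[m]];print(len(g))
if len(g)>30:
    for i in range(3):
        w=np.linalg.lstsq(np.c_[g[:,1:],np.ones(len(g))],g[:,0],rcond=None)[0];e=abs(np.c_[g[:,1:],np.ones(len(g))]@w-g[:,0]);g=g[e<max(4,2*np.median(e))]
    print("out at rod %.1f, tilt/lat %.3f, tilt/z %.3f"%(w[2],w[0],w[1]),np.percentile(g,[1,50,99],0).round(1).tolist())
o=env.get_obs();print(o["time_s"],o["tool_pos"],o["force"],o["grip_width"])
E
python3 gc.py
```

```text
261
out at rod 78.1, tilt/lat -0.061, tilt/z -0.012 [[77.4, -35.3, -160.9], [79.4, -13.1, -84.5], [85.0, 24.0, -28.6]]
34.3167 [0.53074863 0.29143314 0.20459874] [-0.29699969 -0.78373952 -0.6251925 ] 0.08676494969941398
```

>>> {"fn": "drive_tool", "kwargs": {
  "moves": [
    [[0, 0, -4], [0, 0, 0], 0],
    [[0, 0, -6], [0, 0, 0], 0],
    [[0, 0, -8], [0, 0, 0], 0],
    [[0, 0, -8], [0, 0, 0], 0],
    [[0, 0, -10], [0, 0, 0], 0],
    [[0, 0, -10], [0, 0, 0], 0],
    [[0, 0, -10], [0, 0, 0], 0],
    [[0, 0, -10], [0, 0, 0], 0],
    [[0, 0, -10], [0, 0, 0], 0],
    [[0, 0, -10], [0, 0, 0], 0],
    [[0, 0, -10], [0, 0, 0], 0],
    [[0, 0, -10], [0, 0, 0], 0]
  ]
}}

```text
time_s: 35.32
tool_pos: [0.513, 0.285, 0.31]
tool_rot: [179.9, -10.1, 20.4]
force: [0.3, -0.6, -0.3]
grip_width: 0.087
grasp_force: 0.0
```

```bash
python3 gc.py
```

```text
314
out at rod 78.4, tilt/lat -0.082, tilt/z -0.009 [[77.2, -35.1, -164.0], [79.5, -14.7, -82.2], [85.9, 25.6, -28.5]]
35.3667 [0.51365907 0.28573085 0.31204406] [1.41950112 1.86855553 1.70013496] 0.0869384726414531
```

>>> {"fn": "drive_tool", "kwargs": {
  "moves": [
    [[0, 0, -10], [0, 0, 0], 0],
    [[0, 0, -10], [0, 0, 0], 0],
    [[-8, 0, -8], [0, 0, 0], 0],
    [[-8, 0, -8], [0, 0, 0], 0],
    [[-8, 0, -8], [0, 0, 0], 0],
    [[0, 0, 0], [0, 0, 0], 0],
    [[0, 0, 0], [0, 0, 0], 0],
    [[0, 0, 0], [0, 0, 0], 0],
    [[0, 0, 0], [0, 0, 0], 0],
    [[0, 0, 0], [0, 0, 0], 0],
    [[0, 0, 0], [0, 0, 0], 0],
    [[0, 0, 0], [0, 0, 0], 0]
  ]
}}

```text
time_s: 36.37
tool_pos: [0.4838, 0.2743, 0.3478]
tool_rot: [180.0, -10.1, 20.4]
force: [-0.1, 0.6, 0.4]
grip_width: 0.0872
grasp_force: 0.0
```

```bash
python3 gc.py; python3 lc.py | grep -v " [1-6]5 "; sleep 0; python3 gc.py
```

```text
313
out at rod 78.8, tilt/lat -0.078, tilt/z -0.004 [[77.3, -35.1, -163.8], [79.3, -13.1, -82.9], [85.6, 25.9, -29.5]]
36.4167 [0.48374461 0.27434554 0.34782674] [-0.19283856  0.69645417  0.29944558] 0.08721725642329968
scene 5 10 lat [-14.5  -3.4  12.4] z [-8.  17.2 19.6]
scene 75 56 lat [-26.8  -4.3  25.1] z [-24.  -20.3   5.4]
scene 95 8 lat [-5.3 -2.2  2.4] z [-0.   3.3  5.3]
scene 105 6 lat [-5.2 -3.7 -0.5] z [ 6.6  7.9 10.4]
top 5 36 lat [-11.    1.4  15.1] z [-2.9 17.5 21.6]
top 75 37 lat [-8.4  3.8 26.7] z [-23.3  -5.5   8.6]
top 85 31 lat [-11.6   3.2  24. ] z [-20.2   3.1   9.6]
top 105 6 lat [-1.2  1.3  4. ] z [ 7.5  9.4 12.7]
316
out at rod 78.7, tilt/lat -0.084, tilt/z -0.006 [[77.3, -34.8, -162.4], [79.6, -14.7, -82.2], [85.8, 26.4, -28.9]]
36.5667 [0.483789   0.27423419 0.34798104] [-0.84027033  0.8458966   0.16595579] 0.08726061032075248
```

```bash
python3 -c "
from cell import env
print(env.sign_off())"
```

```text
the job is handed in; nothing more can be done
None
```

The job is handed in at 36.6 s. At my last measurement the thermometer hung by its loop about 86 mm out on the hook's rod, upright, still and with its scale facing outward, and the gripper was clear; sign-off gave no verdict.

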